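# Lay out the water path of a dispenser for refitting

### The arm

A 6-joint arm with a two-finger parallel gripper is mounted at the origin on the work surface. World frame = base frame: x ahead of the robot, y to its left, z up, the work surface at z = 0. Lengths are in m, angles in rad, forces in N, time in s.
With the tool pointing down it reaches from about 0.3 to 0.875 m from the base axis. Payload 6.4 kg.
Tool frame: the origin (TCP) lies midway between the tips of the shut fingers; the grasp point (between the pads) lies 19 mm behind it (r.grip_point_offset is the distance from the TCP to the grasp point, in m); z points along the fingers, y is the direction in which the jaws open and shut (so a half turn about z gives the same grasp; the last joint's range is limited). The gripper opens to 88 mm and grips with 3 to 60 N. Pads are 18 mm wide; open, the fingers measure 123 mm over their backs; the gripper's body (75 mm by 187 mm) begins 45 mm behind the grasp point.
Start: joints at [1.004, 0.181, 1.607, -0, 1.354, -0.206], TCP at [0.203, 0.538, 0.239] pointing down, gripper open.
Joint ranges: [-2.99, 2.99], [-0.89, 2.07], [0.3, 2.58], [-1.14, 4.28], [0, 2.63], [-3.12, 3.12]. Speed limits (rad/s): [2.57, 2.57, 3.01, 3.14, 3.14, 3.14].

### API

Orientations are given as a unit quaternion [w, x, y, z].
In Python, from cell import sensors, vision, job, r gives the robot as it stands.
- The arm moves only by the tool move_arm, never from a script. Its arguments are lists of equal length, an entry for each row: "xyz": the shift along the tool's x, y, z in mm, a list of three; "rot": the turn, a rotation vector about the tool's x, y, z in rad, a list of three; "fingers": the opening, from -1 (shut) to 1 (fully open). In form: {"xyz": [[dx, dy, dz], ...], "rot": [[wx, wy, wz], ...], "fingers": [fingers, ...]}. A call has 1 to 20 rows; each row shifts and turns the pose as measured when the row begins, along the tool's axes as they then stand; what a row does not reach is not made up. A row lasts 1/12 s, in which the tool goes at most 41.7 mm and 7.16 degrees, less where a joint would pass 70% of its speed; a pose out of reach is approached as far as the arm can. A call is refused whole if a number of a shift passes 41.7 or a number of a turn 0.125, either way. A call with a gripper value outside its range is refused whole. The fingers move at their own pace and stop on an object; the grip force is fixed at half the most. Time passes only in rows, so rows that do not move let the fingers close. It gives the time, the measured TCP pose, the force and the opening at its end, in the units of the state.
- sensors.get_obs(): the state, without advancing time (a new reading comes with each control period).
- vision.snapshot(name): name is "scene" or "top" or "wrist"; returns the picture (420x560x3 uint8, red, green, blue); there is no depth.
- vision.camera_model(name): a dict with "K" (3x3 intrinsics, pixels), "dist_coeffs" ([k1, k2, p1, p2, k3] as OpenCV has them; the pictures are not rectified), "R" (3x3) and "t" (3): a world point X has camera coordinates R X + t. Camera axes: x right, y down, z forward; pixel columns grow to the right and rows downward; lengths in m; the calibration is good to about 2 mm. A picture is of the moment at which its call begins: read the wrist's pose just before it. camera_model takes no time and is no camera call; for the wrist camera it gives the pose at the moment of the call.
- job.job_done(): hands the job in, once; it reports no verdict.
The state is a dict: "t": time; "qpos": joint angles; "qvel": joint speeds; "joint_efforts": joint torques, N m; "eef_pos": TCP position; "orientation": TCP orientation; "ft_force": force on the tool from outside, world axes, zero at the start; "wrist_torque": the same for the moment, N m; "opening": opening from 0.0 (shut) to 1.0 (fully open).
Only numpy, scipy, OpenCV 4.12 (cv2) and the standard library are available. Lean on these libraries where they do the work, as an engineer would, in place of code of your own. Each camera call takes 0.05 s, during which the arm holds its last target. There are 200 camera calls.

### The job

Lay the dispenser's water path out on the row of three rubber pads, in the order in which it runs from the tank to the heater: stand the pump in the middle of the pad next to the tank, the brass check valve upright in the middle of the pad next to the heater, and the square valve block in the middle of the pad between them, the right way up with its two side stubs pointing along the row. Stand the elbow fitting, flange down, centrally on top of the valve block. Leave the dish of screws where it is.

Things in the scene. Friction and masses are not known exactly. Their poses are not given: they have to be found in the camera images.
- tank: Fixed milky translucent water tank, 122 (x) x 162 (y) x 87 mm high, with a small round white cap on top (101 mm high in all) and a ball float inside. Stands at one end of the row of pads, left or right (it changes from start to start). Origin: centre of its underside; z up.
- heater: Fixed bare aluminium square tube, the heater, lying on the bench, 190 mm long over its two end nozzles (along its x), 50 mm wide (y), 50 mm high (58 with the black thermostat button on it). Lies at the other end of the row of pads from the tank. Origin: centre of its underside; z up.
- pad_left: Fixed flat black rubber pad, 70 x 70 x 6 mm, the left one of a row of three identical pads (left as the robot sees it, +y). Origin: centre of its underside, on the bench; parts stand on its top, 6 mm up.
- pad_middle: The middle one of the three identical black rubber pads, 70 x 70 x 6 mm, fixed. Origin: centre of its underside; its y axis runs along the row, towards pad_left; the other two pads' centres are about 125 mm from its own.
- pad_right: The right one (-y) of the three identical black rubber pads, 70 x 70 x 6 mm, fixed. Origin: centre of its underside.
- pump: Loose pump, the tallest part, standing upright: a round off-white foot 40 mm in diameter and 24 mm high, above it a steel motor can 37 mm in diameter up to 62 mm, and a black boss of 16 mm on top; 66 mm high in all; about 160 g. Origin: centre of its underside; z up its axis.
- valve_block: Loose off-white square valve block, 46 x 46 mm and 40 mm high, with a round stub of 16 mm diameter sticking out 15 mm from the middle of each of two opposite sides (76 mm over the stubs, which lie along its x axis at 20 mm height), four screw heads and a black port dot on its flat top; about 120 g. Its plain sides (across its y axis, 46 mm apart) are free to grip. Origin: centre of its underside; z up.
- elbow: Loose off-white pipe elbow standing on a round flange 40 mm in diameter and 8 mm thick; above it an upright round barrel 24 mm in diameter, on the axis of the flange, up to 34 mm and rounded off to 46 mm, from which a stub 18 mm thick (22 at its collar) leaves sideways along +x at 34 mm height, its end 31 mm from the axis; about 50 g. Grip the barrel across its y axis, above the flange. Origin: centre of the flange's underside; z up.
- check_valve: Loose small brass check valve standing upright: round foot of 27 mm diameter up to 14 mm, a hexagon about 33 mm across its corners (29 across its flats) from 14 to 32 mm, a round neck of 23 mm above it; 46 mm high; about 130 g. Origin: centre of its underside; z up its axis.
- screw_dish: Loose round steel dish, 72 mm in diameter, 16 mm high, holding a few screws, standing among the parts: to be left alone. Origin: centre of its underside.
There are look-alikes about, which are no part of the job. Leave any red look-alike of the elbow alone.

How it is judged:
By the outcome, as a careful person would: the job done as asked, in the order asked, and still so for the second after the job is handed in, with the robot touching nothing.
It also fails if it takes over 106 s, if anything falls off the work surface, if the arm or the gripper's body presses on something with over 40 N, if the wrist force passes 120 N, or if a joint passes its speed limit or range.

## Working session

There is one attempt and no reset: what is moved stays moved. The work goes in short steps, Python scripts to look and compute and a tool call to move; the robot and the scene stay as the last step left them, time stands still between calls to the robot, and variables do not carry over. Pictures are saved under pics/ and viewed, about 12 in all and at most 16, crops included, and the job is handed in when it is done.

Besides the shell and the picture viewer there is one more tool, called after "Call:" as name(argument=value, ...) on one line, values as JSON. move_arm: Moves the arm, as the interface text tells. Its arguments: {"type":"object","properties":{"xyz":{"type":"array"},"rot":{"type":"array"},"fingers":{"type":"array"}},"required":["xyz","rot","fingers"]}

```bash
mkdir -p pics; ls; python3 - <<'E'
from cell import sensors, vision, job, r
import cv2
print(sensors.get_obs())
for n in ("scene","top"):
    im=vision.snapshot(n); cv2.imwrite(f"pics/{n}0.png",cv2.resize(im[:,:,::-1],None,fx=1.42,fy=1.42))
    cv2.imwrite(f"{n}0_raw.png",im[:,:,::-1])
    m=vision.camera_model(n); print(n,m)
E
```

```text
pics
{'t': 0.0, 'qpos': array([ 1.00370824e+00,  1.81576493e-01,  1.60802526e+00,  2.39047908e-05,
        1.35377838e+00, -2.06262842e-01]), 'qvel': array([-0.00028345,  0.00030379,  0.00111834,  0.00178228,  0.00134633,
        0.00037483]), 'joint_efforts': array([ 1.55488058e-03, -4.33840656e+01, -3.41864884e+01,  7.03086751e-02,
        3.82896164e-02, -9.44800172e-05]), 'eef_pos': array([0.20266043, 0.53752181, 0.23778186]), 'orientation': array([-3.47847509e-04,  1.79437983e-01,  9.83768881e-01, -8.23352041e-04]), 'ft_force': array([-0.59079301,  0.19849902,  0.12194652]), 'wrist_torque': array([-0.01235032, -0.00312906,  0.0360625 ]), 'opening': 1.001122361694064}
scene {'K': array([[443.22240176,   0.        , 279.95593229],
       [  0.        , 443.22240176, 211.14136354],
       [  0.        ,   0.        ,   1.        ]]), 'dist_coeffs': array([-0.10542142,  0.        ,  0.        ,  0.        ,  0.        ]), 'R': array([[ 0.8839108 ,  0.46764097,  0.00369064],
       [ 0.24943058, -0.46475587, -0.84958011],
       [-0.39558322,  0.75187359, -0.52744669]]), 't': array([-0.5280194 , -0.09711576,  1.13192365])}
top {'K': array([[391.64439335,   0.        , 278.82853983],
       [  0.        , 391.64439335, 213.05052933],
       [  0.        ,   0.        ,   1.        ]]), 'dist_coeffs': array([0.02219815, 0.        , 0.        , 0.        , 0.        ]), 'R': array([[-0.00472968, -0.99989117,  0.01397398],
       [-0.98575973,  0.00231294, -0.16814401],
       [ 0.16809339, -0.01457025, -0.98566339]]), 't': array([0.0069016 , 0.56895885, 0.87782452])}
```

View pics/top0.png

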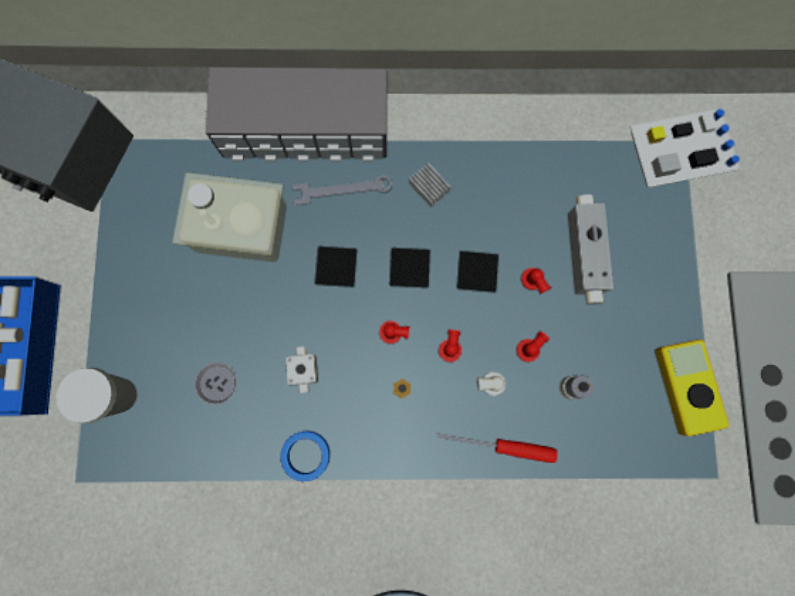

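View pics/scene0.png

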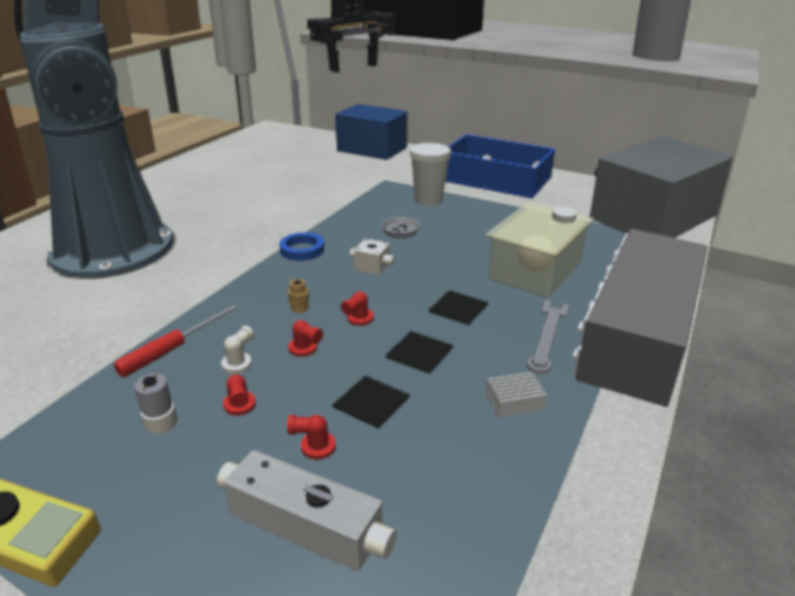

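Top view (in 795 px picture): tank left → pump goes on pad_left, check valve on pad_right. Candidates: pump (577,386); block (301,370); check valve (401,388); white elbow (491,384), with red look-alikes at (394,331), (451,346), (533,346), (537,279); dish (216,383), to be left alone.

```bash
cat > h.py <<'E'
import numpy as np, cv2
from scipy.spatial.transform import Rotation as Ro
def ray(m,uv):
    p=cv2.undistortPoints(np.array([[uv]],float),m["K"],m["dist_coeffs"])[0,0]
    R=np.array(m["R"]);return -R.T@m["t"], R.T@np.array([p[0],p[1],1])
def onz(m,uv,z):
    c,d=ray(m,uv);return c+d*(z-c[2])/d[2]
def proj(m,X):
    return cv2.projectPoints(np.array(X,float).reshape(-1,1,3),cv2.Rodrigues(np.array(m["R"]))[0],np.array(m["t"]),m["K"],m["dist_coeffs"])[0].reshape(-1,2)
def blobs(mask,lo=20,hi=1e5):
    cs,_=cv2.findContours(mask.astype(np.uint8),cv2.RETR_EXTERNAL,cv2.CHAIN_APPROX_NONE)
    return [c for c in cs if lo<cv2.contourArea(c)<hi]
def cen(c):
    M=cv2.moments(c);return np.array([M["m10"],M["m01"]])/M["m00"]
E
python3 - <<'E'
from h import *
from cell import vision
m=vision.camera_model("top")
im=cv2.imread("top0_raw.png"); hsv=cv2.cvtColor(im,cv2.COLOR_BGR2HSV);H,S,V=[hsv[:,:,i].astype(int) for i in range(3)]
print("pads")
for c in blobs((V<60)&(S<255),400,1200):
    a=cen(c); b=cv2.minAreaRect(c); P=onz(m,a,.006)
    q=[onz(m,p,.006)[:2] for p in cv2.boxPoints(b)]
    print(a.round(1),P.round(4),[np.linalg.norm(q[i]-q[i-1]).round(3) for i in range(4)],np.round(np.degrees(np.arctan2(*(q[1]-q[0])[::-1])),1))
print("white")
for c in blobs((S<60)&(V>150),30,1500):
    a=cen(c)
    if 90<a[0]<480 and 200<a[1]<330: print(a.round(1),cv2.contourArea(c),cv2.minAreaRect(c),onz(m,a,.04).round(4))
print("dark dots")
for c in blobs((V<85),8,400):
    a=cen(c)
    if 90<a[0]<480 and 200<a[1]<330: print(a.round(1),cv2.contourArea(c),"z40",onz(m,a,.04).round(4),"z66",onz(m,a,.066).round(4))
print("brass")
for c in blobs((H>8)&(H<30)&(S>100),20,500):
    a=cen(c)
    if 200<a[1]<330: print(a.round(1),cv2.contourArea(c),onz(m,a,.03).round(4))
print("red")
for c in blobs(((H<8)|(H>172))&(S>130),50,1500):
    a=cen(c);print(a.round(1),onz(m,a,.02).round(4))
E
python3 - <<'E'
import cv2
im=cv2.imread("top0_raw.png")
cv2.imwrite("pics/crop0.png",cv2.resize(im[220:310,190:430],None,fx=3.3,fy=3.3,interpolation=cv2.INTER_CUBIC))
E
```

```text
pads
[336.  190.8] [ 0.6323 -0.1391  0.006 ] [np.float64(0.068), np.float64(0.068), np.float64(0.069), np.float64(0.068)] -6.0
[288.1 188.1] [ 0.6395 -0.0192  0.006 ] [np.float64(0.067), np.float64(0.068), np.float64(0.068), np.float64(0.068)] -2.6
[236.2 187.3] [0.6416 0.1104 0.006 ] [np.float64(0.068), np.float64(0.068), np.float64(0.069), np.float64(0.068)] -3.2
white
[347.1 270.4] 191.5 ((346.7027282714844, 270.2837829589844), (16.6234130859375, 18.483373641967773), 54.462318420410156) [ 0.4344 -0.1538  0.04  ]
[211.3 259.9] 412.0 ((211.12832641601562, 260.4248046875), (33.05994415283203, 19.490066528320312), 86.18592071533203) [0.4601 0.1627 0.04  ]
[419.1 208.5] 63.0 ((419.0, 208.5), (7.0, 10.0), 90.0) [ 0.5807 -0.3313  0.04  ]
dark dots
[283. 273.] 14.0 z40 [ 0.429  -0.0043  0.04  ] z66 [ 0.4286 -0.0036  0.066 ]
[143.7 278.9] 18.0 z40 [0.4173 0.3164 0.04  ] z66 [0.4172 0.308  0.066 ]
[410.5 272. ] 34.0 z40 [ 0.4303 -0.3014  0.04  ] z66 [ 0.4299 -0.2923  0.066 ]
[400.8 272.2] 44.0 z40 [ 0.4299 -0.2788  0.04  ] z66 [ 0.4294 -0.2704  0.066 ]
[211.4 259.6] 22.0 z40 [0.4608 0.1624 0.04  ] z66 [0.4594 0.1583 0.066 ]
[470.8 274.9] 209.5 z40 [ 0.4234 -0.4409  0.04  ] z66 [ 0.4231 -0.428   0.066 ]
[369.4 246.6] 9.5 z40 [ 0.4897 -0.2082  0.04  ] z66 [ 0.4875 -0.2018  0.066 ]
brass
[282.5 273.3] 100.0 [ 0.4285 -0.0034  0.03  ]
[473.6 273. ] 412.5 [ 0.4279 -0.4529  0.03  ]
red
[370.9 317.2] [ 0.3269 -0.2091  0.02  ]
[373.8 244.4] [ 0.4965 -0.2239  0.02  ]
[317.1 244.3] [ 0.4973 -0.0873  0.02  ]
[276.2 233.6] [0.5235 0.011  0.02  ]
[376.1 196.9] [ 0.6136 -0.235   0.02  ]
```

View pics/crop0.png

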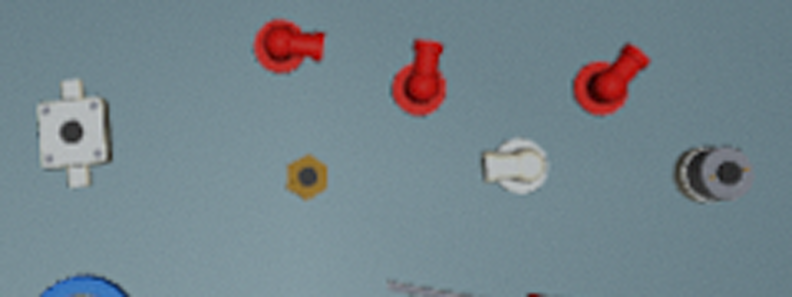

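The crop shows the block at (71,131), check valve (307,176), white elbow (flange about (523,166), stub pointing left, i.e. +y) and pump boss (729,173). The choices fit the descriptions. I'll write a move planner that works in tool axes.

```bash
cat > plan.py <<'E'
# usage: plan.py x y z jawdeg [rows] : rows in tool axes from present pose to target (tool down), yaw spread evenly
import sys, json
from h import *
from cell import sensors
x,y,z,jaw=map(float,sys.argv[1:5])
o=sensors.get_obs();p=np.array(o["eef_pos"]);q=o["orientation"]
R0=Ro.from_quat([q[1],q[2],q[3],q[0]])
a=np.radians(jaw); yv=np.array([np.cos(a),np.sin(a),0]);
if len(sys.argv)<=6:
    if abs(np.arctan2(np.cross(R0.as_matrix()[:,1],yv)[2],R0.as_matrix()[:,1]@yv))>np.pi/2: yv=-yv   # nearest equivalent jaw
zv=np.array([0,0,-1.]);R1=Ro.from_matrix(np.c_[np.cross(yv,zv),yv,zv])
rv=(R0.inv()*R1).as_rotvec(); d=np.array([x,y,z])-p
n=max(1,int(np.ceil(max(np.linalg.norm(d)/.038,np.linalg.norm(rv)/.115))))
if len(sys.argv)>5: n=max(n,int(sys.argv[5]))
X=[];
for i in range(n):
    Ri=R0*Ro.from_rotvec(rv*i/n); X.append([round(v) if abs(d).max()>.03 else round(v,1) for v in Ri.inv().apply(d/n)*1000])
print("t",round(o["t"],2),"pos",p.round(4),"open",round(o["opening"],3),"F",o["ft_force"].round(1),"q",o["qpos"].round(2))
print("n",n,"rot each",(rv/n).round(4)); print(json.dumps(X))
E
python3 plan.py 0.40 0.08 0.30 90; python3 - <<'E'
from h import *
from cell import vision,sensors
m=vision.camera_model("wrist");o=sensors.get_obs();q=o["orientation"]
R0=Ro.from_quat([q[1],q[2],q[3],q[0]]).as_matrix();C=-np.array(m["R"]).T@m["t"]
print("cam in tool mm",(R0.T@(C-o["eef_pos"])*1000).round(1));print((np.array(m["R"])@R0).round(3));print(m["K"],m["dist_coeffs"])
E
```

```text
t 0.1 pos [0.2027 0.5376 0.238 ] open 1.002 F [ 0.2 -0.6  0.4] q [ 1.    0.18  1.61  0.    1.35 -0.21]
n 14 rot each [-0.0001 -0.     -0.0258]
[[-25, -26, -4], [-24, -26, -4], [-23, -27, -4], [-23, -27, -4], [-22, -28, -4], [-21, -29, -4], [-20, -29, -4], [-20, -30, -4], [-19, -30, -4], [-18, -31, -4], [-17, -31, -4], [-17, -32, -4], [-16, -32, -4], [-15, -32, -4]]
cam in tool mm [ 7.900e+01 -1.000e-01 -1.453e+02]
[[-0.001  1.     0.   ]
 [-0.951 -0.001 -0.308]
 [-0.308 -0.     0.951]]
[[365.29864109   0.         278.21038345]
 [  0.         365.29864109 209.81096936]
 [  0.           0.           1.        ]] [0.01504818 0.         0.         0.         0.        ]
```

```bash
python3 plan.py 0.42 -0.04 0.27 90 18
```

```text
t 0.1 pos [0.2027 0.5376 0.238 ] open 1.002 F [ 0.2 -0.6  0.4] q [ 1.    0.18  1.61  0.    1.35 -0.21]
n 18 rot each [-0.0001 -0.     -0.02  ]
[[-23, -26, -2], [-22, -26, -2], [-22, -27, -2], [-21, -27, -2], [-20, -27, -2], [-20, -28, -2], [-19, -28, -2], [-19, -29, -2], [-18, -29, -2], [-18, -29, -2], [-17, -30, -2], [-16, -30, -2], [-16, -30, -2], [-15, -31, -2], [-15, -31, -2], [-14, -31, -2], [-13, -32, -2], [-13, -32, -2]]
```

Call:
move_arm(xyz=[[-23,-26,-2],[-22,-26,-2],[-22,-27,-2],[-21,-27,-2],[-20,-27,-2],[-20,-28,-2],[-19,-28,-2],[-19,-29,-2],[-18,-29,-2],[-18,-29,-2],[-17,-30,-2],[-16,-30,-2],[-16,-30,-2],[-15,-31,-2],[-15,-31,-2],[-14,-31,-2],[-13,-32,-2],[-13,-32,-2],[0,0,0]], rot=[[0,0,-0.02],[0,0,-0.02],[0,0,-0.02],[0,0,-0.02],[0,0,-0.02],[0,0,-0.02],[0,0,-0.02],[0,0,-0.02],[0,0,-0.02],[0,0,-0.02],[0,0,-0.02],[0,0,-0.02],[0,0,-0.02],[0,0,-0.02],[0,0,-0.02],[0,0,-0.02],[0,0,-0.02],[0,0,-0.02],[0,0,0]], fingers=[1,1,1,1,1,1,1,1,1,1,1,1,1,1,1,1,1,1,1])

```text
t: 1.68
eef_pos: [0.4283, -0.0648, 0.2703]
orientation: [-0.003, -0.013, 1.0, -0.004]
ft_force: [0.0, 0.5, 0.7]
opening: 0.998
```

```bash
python3 - <<'E'
from h import *
from cell import vision,sensors
import pickle
m=vision.camera_model("wrist");im=vision.snapshot("wrist")[:,:,::-1];o=sensors.get_obs();print(o["t"],o["eef_pos"],o["orientation"])
pickle.dump((m,im),open("w1.pkl","wb"))
cv2.imwrite("pics/w1.png",cv2.resize(im,None,fx=1.42,fy=1.42))
T={"pump":(.43,-.292,.066),"check":(.429,-.004,.046),"block":(.4608,.1624,.04),"pl":(.6416,.1104,.006),"pm":(.6395,-.0192,.006),"pr":(.6323,-.1391,.006)}
for k,v in T.items(): print(k,proj(m,v).round(1), (proj(m,v)*1.42).round(0))
E
```

```text
1.7333 [ 0.42729625 -0.06263048  0.26976089] [-0.00329126 -0.01210928  0.99991785 -0.00261406]
pump [[ 46.9 173.4]] [[ 67. 246.]]
check [[339.3 175.7]] [[482. 250.]]
block [[492.2 207.5]] [[699. 295.]]
pl [[410.1 330.9]] [[582. 470.]]
pm [[311.  326.8]] [[442. 464.]]
pr [[219.2 319.7]] [[311. 454.]]
```

View pics/w1.png

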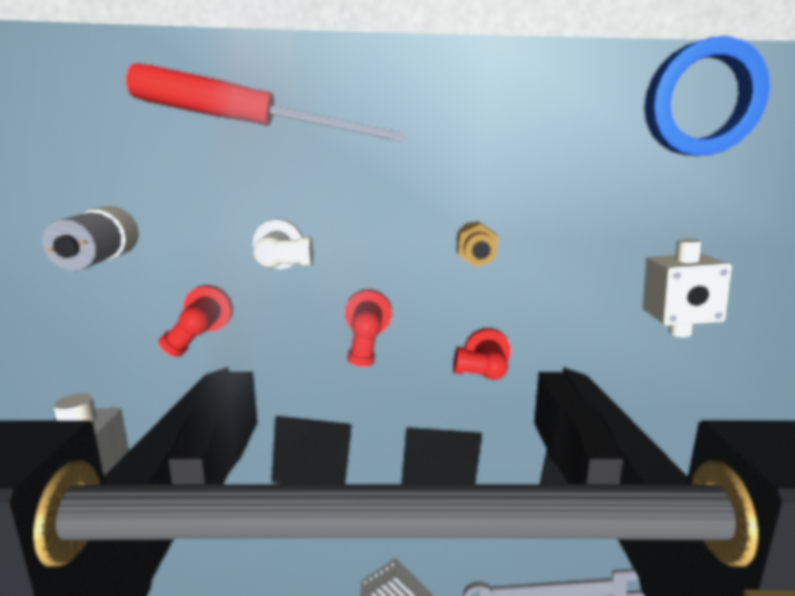

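The wrist view shows the pump boss at (67,246), check valve top (481,250), block dot (698,295) and the pads, all within 1–2 px of the predicted points. I'll refine from this picture.

```bash
python3 - <<'E'
from h import *
import pickle
m,im=pickle.load(open("w1.pkl","rb"));hsv=cv2.cvtColor(np.ascontiguousarray(im),cv2.COLOR_BGR2HSV);H,S,V=[hsv[:,:,i].astype(int) for i in range(3)]
for k,(u,v,z) in {"pump":(47,173,.066),"check":(339,176,.046),"block":(492,207,.04)}.items():
    w=10; mk=np.zeros(V.shape,bool); mk[v-w:v+w,u-w:u+w]=V[v-w:v+w,u-w:u+w]<75
    for c in blobs(mk,15,400): a=cen(c);print(k,a.round(1),cv2.contourArea(c),onz(m,a,z).round(4))
# stubs of the block: rect of white top; elbow
mk=(S<50)&(V>140)
for c in blobs(mk,60,5000):
    a=cen(c)
    if 140<a[1]<260: r=cv2.minAreaRect(c);print(a.round(1),cv2.contourArea(c),r)
def yaw(p,q,z): d=onz(m,q,z)-onz(m,p,z);return np.degrees(np.arctan2(d[1],d[0])).round(1)
s=1/1.42
print("block stubs yaw",yaw((681*s,328*s),(689*s,250*s),.02), "top edges",yaw((662*s,327*s),(667*s,263*s),.04),yaw((725*s,322*s),(730*s,263*s),.04))
print("elbow flange",onz(m,(277*s,243*s),.008), "stub end",onz(m,(303*s,250*s),.034),"barrel",onz(m,(268*s,246*s),.046))
im2=im[130:260,170:360];cv2.imwrite("pics/c2.png",cv2.resize(im2,None,fx=4,fy=4,interpolation=cv2.INTER_CUBIC))
E
python3 plan.py 0.430 -0.292 0.17 180
```

```text
pump [ 46.3 173. ] 159.5 [ 0.4296 -0.2925  0.066 ]
check [338.4 175.9] 57.5 [ 0.4292 -0.0049  0.046 ]
block [491.1 207.9] 95.0 [0.4612 0.1612 0.04  ]
[254.3 224.9] 75.5 ((259.0, 230.5), (57.0, 36.0), 90.0)
[143.3 222.4] 70.0 ((135.2396240234375, 224.0499267578125), (37.15040969848633, 62.936492919921875), 56.768287658691406)
[489.8 203.8] 2357.5 ((490.9229736328125, 203.7779083251953), (46.08186340332031, 70.9858169555664), 9.162346839904785)
[339.6 175.9] 65.5 ((335.3846130371094, 171.92306518554688), (34.39141082763672, 31.063213348388672), 33.6900634765625)
[197.8 172.5] 1270.0 ((199.0, 171.5), (37.0, 44.0), 90.0)
[ 47.7 172.2] 1019.0 ((47.60293960571289, 172.16175842285156), (39.616172790527344, 33.27072525024414), 30.963754653930664)
[ 77.9 158.9] 196.5 ((79.59275817871094, 159.47689819335938), (40.70499038696289, 31.43475914001465), 60.06848907470703)
block stubs yaw -174.5 top edges -173.9 -172.2
elbow flange [ 0.43605534 -0.16141975  0.008     ] stub end [ 0.43539574 -0.13606171  0.034     ] barrel [ 0.43042243 -0.15918508  0.046     ]
t 1.73 pos [ 0.4273 -0.0626  0.2698] open 0.997 F [0.1 0.7 0.3] q [-0.42 -0.18  1.9  -0.01  1.42 -2.01]
n 14 rot each [ 1.000e-04 -7.000e-04 -1.105e-01]
[[0, -16, 7], [2, -16, 7], [4, -16, 7], [5, -15, 7], [7, -15, 7], [9, -14, 7], [10, -13, 7], [12, -12, 7], [13, -10, 7], [14, -9, 7], [15, -7, 7], [15, -6, 7], [16, -4, 7], [16, -2, 7]]
```

View pics/c2.png

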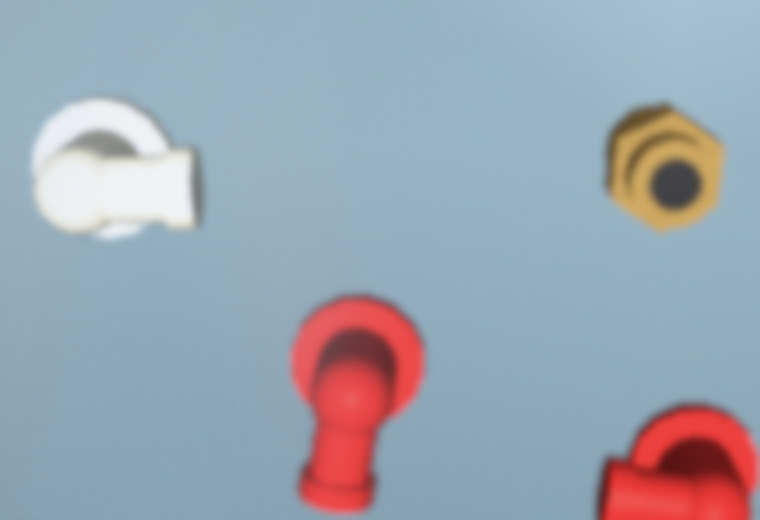

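```bash
python3 plan.py 0.4297 -0.2922 0.12 0 14 f; python3 - <<'E'
from h import *
import pickle
m,im=pickle.load(open("w1.pkl","rb"))
f=lambda u,v:(170+u/4,130+v/4)
print("elbow flange",onz(m,f(101,168),.008),"stub axis",onz(m,f(185,188),.034)-onz(m,f(95,191),.034))
print("hex corner dir",onz(m,f(665,104),.032)-onz(m,f(660,230),.032))
E
```

```text
t 1.73 pos [ 0.4273 -0.0626  0.2698] open 0.997 F [0.1 0.7 0.3] q [-0.42 -0.18  1.9  -0.01  1.42 -2.01]
n 14 rot each [-7.000e-04 -1.000e-04  1.139e-01]
[[0, -16, 11], [-2, -16, 11], [-4, -16, 11], [-5, -15, 11], [-7, -15, 11], [-9, -14, 11], [-10, -13, 11], [-12, -12, 11], [-13, -10, 11], [-14, -9, 11], [-15, -7, 11], [-16, -5, 11], [-16, -4, 11], [-16, -2, 11]]
elbow flange [ 0.4370577  -0.16126146  0.008     ] stub axis [-0.00145467  0.0240599   0.        ]
hex corner dir [-0.03407775 -0.00113539  0.        ]
```

Call:
move_arm(xyz=[[0,-16,11],[-2,-16,11],[-4,-16,11],[-5,-15,11],[-7,-15,11],[-9,-14,11],[-10,-13,11],[-12,-12,11],[-13,-10,11],[-14,-9,11],[-15,-7,11],[-16,-5,11],[-16,-4,11],[-16,-2,11],[0,0,0],[0,0,0]], rot=[[0,0,0.114],[0,0,0.114],[0,0,0.114],[0,0,0.114],[0,0,0.114],[0,0,0.114],[0,0,0.114],[0,0,0.114],[0,0,0.114],[0,0,0.114],[0,0,0.114],[0,0,0.114],[0,0,0.114],[0,0,0.114],[0,0,0],[0,0,0]], fingers=[1,1,1,1,1,1,1,1,1,1,1,1,1,1,1,1])

```text
t: 3.07
eef_pos: [0.4195, -0.2792, 0.105]
orientation: [-0.008, 0.731, 0.682, -0.001]
ft_force: [1.2, -0.4, -0.3]
opening: 0.998
```

```bash
python3 plan.py 0.4297 -0.2922 0.12 0
```

```text
t 3.07 pos [ 0.4195 -0.2792  0.105 ] open 0.998 F [ 1.2 -0.4 -0.3] q [-0.82  0.2   1.88 -0.    1.08 -0.75]
n 1 rot each [-0.0132 -0.0095 -0.0701]
[[-12.1, 10.8, -15.2]]
```

Call:
move_arm(xyz=[[-6,5,0],[-6,5,0],[0,0,0],[0,0,0]], rot=[[-0.006,-0.005,-0.035],[-0.006,-0.005,-0.035],[0,0,0],[0,0,0]], fingers=[1,1,1,1])

```text
t: 3.4
eef_pos: [0.4297, -0.2857, 0.1057]
orientation: [-0.002, 0.702, 0.712, 0.0]
ft_force: [0.3, 0.5, 0.4]
opening: 0.996
```

```bash
python3 plan.py 0.4297 -0.2922 0.028 0
```

```text
t 3.4 pos [ 0.4297 -0.2857  0.1057] open 0.996 F [0.3 0.5 0.4] q [-0.82  0.22  1.86  0.    1.07 -0.83]
n 3 rot each [-0.0007 -0.0008  0.005 ]
[[-2, 0, 26], [-2, 0, 26], [-2, 0, 26]]
```

Call:
move_arm(xyz=[[-3,0,16],[-3,0,16],[-1,0,16],[0,0,16],[0,0,12],[0,0,0]], rot=[[0,0,0.005],[0,0,0.005],[0,0,0],[0,0,0],[0,0,0],[0,0,0]], fingers=[1,1,1,1,1,1])

```text
t: 3.9
eef_pos: [0.4322, -0.2876, 0.0317]
orientation: [0.001, 0.703, 0.711, 0.001]
ft_force: [0.4, -0.1, -0.1]
opening: 0.999
```

```bash
python3 plan.py 0.4297 -0.2922 0.028 0
```

```text
t 3.9 pos [ 0.4322 -0.2876  0.0317] open 0.999 F [ 0.4 -0.1 -0.1] q [-0.82  0.35  1.88  0.    0.91 -0.83]
n 1 rot each [0.0018 0.0003 0.012 ]
[[-4.5, -2.5, 3.6]]
```

Call:
move_arm(xyz=[[-6,-3,3],[-3,-1,1],[0,0,0]], rot=[[0,0,0.012],[0,0,0],[0,0,0]], fingers=[1,1,1])

```text
t: 4.15
eef_pos: [0.4284, -0.2958, 0.0289]
orientation: [0.001, 0.707, 0.708, 0.001]
ft_force: [-0.8, -0.3, -0.3]
opening: 1.0
```

```bash
python3 plan.py 0.4297 -0.2922 0.028 0
```

```text
t 4.15 pos [ 0.4284 -0.2958  0.0289] open 1.0 F [-0.8 -0.3 -0.3] q [-0.83  0.36  1.88  0.    0.91 -0.84]
n 1 rot each [0.0018 0.0002 0.0013]
[[3.6, 1.3, 0.9]]
```

Call:
move_arm(xyz=[[3.5,1.2,0.8],[0,0,0],[0,0,0],[0,0,0],[0,0,0],[0,0,0],[0,0,0],[0,0,0],[0,0,0]], rot=[[0,0,0],[0,0,0],[0,0,0],[0,0,0],[0,0,0],[0,0,0],[0,0,0],[0,0,0],[0,0,0]], fingers=[1,1,-1,-1,-1,-1,-1,-1,-1])

```text
t: 4.9
eef_pos: [0.4312, -0.2937, 0.0312]
orientation: [0.003, 0.707, 0.707, 0.001]
ft_force: [-0.1, 0.7, -0.2]
opening: 0.495
```

```bash
python3 plan.py 0.4297 -0.2922 0.13 0
```

```text
t 4.9 pos [ 0.4312 -0.2937  0.0312] open 0.495 F [-0.1  0.7 -0.2] q [-0.83  0.35  1.88  0.    0.91 -0.83]
n 3 rot each [0.0018 0.0013 0.0003]
[[0, 0, -33], [0, 0, -33], [0, 0, -33]]
```

Call:
move_arm(xyz=[[0,0,1],[0,0,0],[0,0,0],[0,0,0]], rot=[[0,0,0],[0,0,0],[0,0,0],[0,0,0]], fingers=[-1,-1,-1,-1])

```text
t: 5.23
eef_pos: [0.4312, -0.2937, 0.0303]
orientation: [0.003, 0.707, 0.707, 0.0]
ft_force: [0.1, 0.1, 1.9]
opening: 0.413
```

```bash
python3 plan.py 0.4297 -0.2922 0.13 0
```

```text
t 5.23 pos [ 0.4312 -0.2937  0.0303] open 0.413 F [0.1 0.1 1.9] q [-0.83  0.35  1.88  0.    0.91 -0.83]
n 3 rot each [0.0018 0.0013 0.0003]
[[0, 0, -33], [0, 0, -33], [0, 0, -33]]
```

Call:
move_arm(xyz=[[0,0,-20],[0,0,-35],[0,0,-35],[0,0,-20]], rot=[[0,0,0],[0,0,0],[0,0,0],[0,0,0]], fingers=[-1,-1,-1,-1])

```text
t: 5.57
eef_pos: [0.4261, -0.2888, 0.1361]
orientation: [-0.005, 0.707, 0.707, 0.001]
ft_force: [0.1, -1.4, -1.4]
opening: 0.411
```

```bash
python3 plan.py 0.6416 0.109 0.14 -3
```

```text
t 5.57 pos [ 0.4261 -0.2888  0.1361] open 0.411 F [ 0.1 -1.4 -1.4] q [-0.83  0.17  1.84  0.    1.14 -0.83]
n 12 rot each [-0.0006 -0.0007  0.0044]
[[33, 18, 0], [33, 18, 0], [33, 18, 0], [33, 18, 0], [33, 17, 0], [34, 17, 0], [34, 17, 0], [34, 17, 0], [34, 17, 0], [34, 17, 0], [34, 16, 0], [34, 16, 0]]
```

Call:
move_arm(xyz=[[20,10,0],[30,16,0],[33,18,0],[33,18,0],[33,17,0],[34,17,0],[34,17,0],[34,17,0],[34,17,0],[34,17,0],[34,16,0],[25,13,0],[12,7,0],[6,3,0],[0,0,0],[0,0,0]], rot=[[0,0,0.004],[0,0,0.004],[0,0,0.004],[0,0,0.004],[0,0,0.004],[0,0,0.004],[0,0,0.004],[0,0,0.004],[0,0,0.004],[0,0,0.004],[0,0,0.004],[0,0,0.004],[0,0,0],[0,0,0],[0,0,0],[0,0,0]], fingers=[-1,-1,-1,-1,-1,-1,-1,-1,-1,-1,-1,-1,-1,-1,-1,-1])

```text
t: 6.9
eef_pos: [0.6472, 0.1181, 0.1356]
orientation: [-0.002, 0.726, 0.688, -0.002]
ft_force: [0.1, -0.1, -1.8]
opening: 0.408
```

```bash
python3 plan.py 0.6416 0.109 0.10 -3; python3 - <<'E'
from h import *
from cell import vision,sensors
import pickle
m=vision.camera_model("wrist");im=vision.snapshot("wrist")[:,:,::-1];pickle.dump((m,im),open("w2.pkl","wb"))
cv2.imwrite("pics/w2.png",cv2.resize(im,None,fx=1.42,fy=1.42))
for v in [(.6416,.1104,.006),(.6395,-.0192,.006),(.6323,-.1391,.006)]: print(proj(m,v)*1.42)
E
```

```text
t 6.9 pos [0.6472 0.1181 0.1356] open 0.408 F [ 0.1 -0.1 -1.8] q [-0.    0.46  1.46  0.    1.22  0.05]
n 1 rot each [-0.0062 -0.0006 -0.0022]
[[-9, -5, 36]]
[[385.84775214 295.59943822]]
[[394.95322916 490.96754139]]
[[394.15057713 635.50322416]]
```

View pics/w2.png

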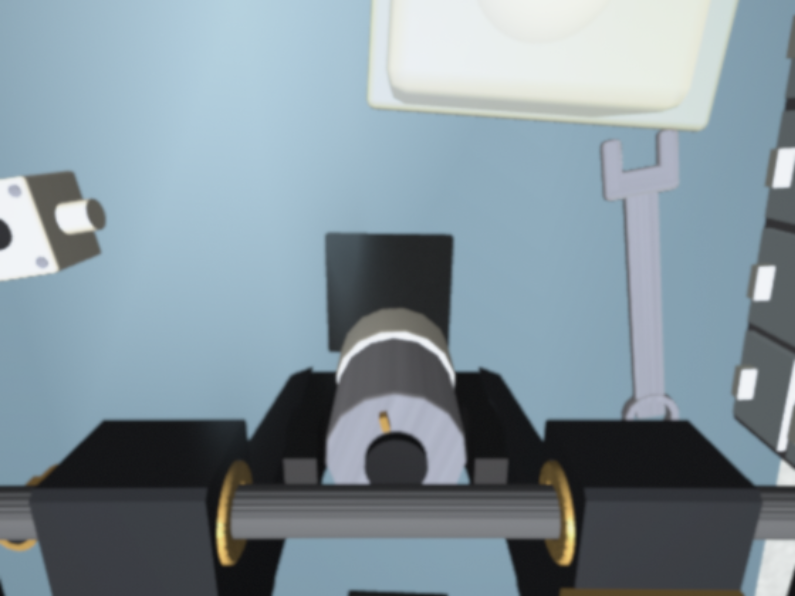

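The held pump is upright over pad_left, whose corners are at (327,233), (452,236) and (329,351). I'll measure the pad from these.

```bash
python3 - <<'E'
from h import *
import pickle
m,im=pickle.load(open("w2.pkl","rb"));g=cv2.cvtColor(np.ascontiguousarray(im),cv2.COLOR_BGR2GRAY).astype(float)
# subpixel edges: brightness half-crossings (inside ~40, outside >120)
def cross(line):
    i=np.argmax(np.abs(np.diff(line)));w=np.abs(np.diff(line))[i-3:i+4];return (np.arange(i-3,i+4)*w).sum()/w.sum()+.5
L=[onz(m,(215+cross(g[r,215:255]),r),.006) for r in range(172,235,6)]
Rr=[onz(m,(300+cross(g[r,300:340]),r),.006) for r in range(172,212,6)]
T=[onz(m,(c,150+cross(g[150:185,c])),.006) for c in range(238,312,6)]
def fit(P):
    P=np.array(P)[:,:2];vx,vy,x,y=cv2.fitLine(P.astype(np.float32),cv2.DIST_HUBER,0,.001,.001).ravel();return np.array([x,y]),np.array([vx,vy])
def X(a,b): s=np.linalg.solve(np.c_[a[1],-b[1]],b[0]-a[0]);return a[0]+s[0]*a[1]
l,rr,t=fit(L),fit(Rr),fit(T);tl,tr=X(l,t),X(rr,t);e=(tr-tl);n=np.array([e[1],-e[0]])/np.linalg.norm(e)
print(tl,tr,"width",np.linalg.norm(e),"dir",np.degrees(np.arctan2(e[1],e[0])),"centre",(tl+tr)/2+n*.035)
E
```

```text
[0.61067045 0.14786641] [0.67967784 0.14302607] width 0.06917694 dir -4.012292 centre [0.64272517 0.11053202]
```

```bash
python3 - <<'E'
from h import *
import pickle
m,im=pickle.load(open("w2.pkl","rb"))
print(onz(m,(396/1.42,463/1.42),.1713)-np.array([.6472,.1181,0]))
E
python3 plan.py 0.6422 0.109 0.037 -3
```

```text
[0.00131039 0.00105969 0.1713    ]
t 6.95 pos [0.647  0.1177 0.1356] open 0.413 F [ 0.8  0.6 -1.1] q [-0.    0.46  1.46  0.    1.22  0.05]
n 3 rot each [-0.0021 -0.0003 -0.001 ]
[[-3, -1, 33], [-3, -1, 33], [-3, -1, 33]]
```

Call:
move_arm(xyz=[[-5,-3,12],[-4,-2,18],[0,0,18],[0,0,16],[0,0,12],[0,0,5],[0,0,0]], rot=[[-0.003,0,0],[-0.003,0,0],[0,0,0],[0,0,0],[0,0,0],[0,0,0],[0,0,0]], fingers=[-1,-1,-1,-1,-1,-1,-1])

```text
t: 7.53
eef_pos: [0.6397, 0.0987, 0.0534]
orientation: [0.001, 0.73, 0.683, 0.0]
ft_force: [-0.5, -0.1, -2.0]
opening: 0.412
```

```bash
python3 plan.py 0.6422 0.1094 0.0368 -3
```

```text
t 7.53 pos [0.6397 0.0987 0.0534] open 0.412 F [-0.5 -0.1 -2. ] q [-0.03  0.54  1.53 -0.    1.07  0.04]
n 1 rot each [ 0.0012  0.0011 -0.0134]
[[10.8, 1.8, 16.6]]
```

Call:
move_arm(xyz=[[6,1,4],[4,0,4],[0,0,0],[0,0,0]], rot=[[0,0,-0.013],[0,0,0],[0,0,0],[0,0,0]], fingers=[-1,-1,-1,-1])

```text
t: 7.87
eef_pos: [0.6429, 0.1086, 0.047]
orientation: [0.002, 0.725, 0.688, 0.001]
ft_force: [0.3, -0.2, -0.6]
opening: 0.413
```

```bash
python3 plan.py 0.6422 0.1094 0.0368 -3
```

```text
t 7.87 pos [0.6429 0.1086 0.047 ] open 0.413 F [ 0.3 -0.2 -0.6] q [-0.01  0.56  1.52 -0.    1.06  0.04]
n 1 rot each [ 0.0042  0.001  -0.0004]
[[0.8, -0.7, 10.2]]
```

Call:
move_arm(xyz=[[0.8,-0.5,4],[0,0,3],[0,0,2],[0,0,0],[0,0,0]], rot=[[0.004,0,0],[0,0,0],[0,0,0],[0,0,0],[0,0,0]], fingers=[-1,-1,-1,-1,-1])

```text
t: 8.28
eef_pos: [0.6437, 0.1104, 0.0389]
orientation: [0.001, 0.725, 0.689, 0.001]
ft_force: [0.4, -0.3, -2.1]
opening: 0.409
```

```bash
python3 plan.py 0.6422 0.1094 0.0365 -3
```

```text
t 8.28 pos [0.6437 0.1104 0.0389] open 0.409 F [ 0.4 -0.3 -2.1] q [-0.01  0.58  1.52 -0.    1.05  0.04]
n 1 rot each [0.0029 0.0009 0.0012]
[[-1.1, -1.4, 2.4]]
```

Call:
move_arm(xyz=[[-1,-1.4,1.5],[0,0,1],[0,0,0],[0,0,0]], rot=[[0.002,0,0],[0,0,0],[0,0,0],[0,0,0]], fingers=[-1,-1,-1,-1])

```text
t: 8.62
eef_pos: [0.6422, 0.1093, 0.0365]
orientation: [0.001, 0.725, 0.689, 0.0]
ft_force: [-0.3, 0.4, -1.9]
opening: 0.413
```

```bash
python3 plan.py 0.6422 0.1094 0.0365 -3
```

```text
t 8.62 pos [0.6422 0.1093 0.0365] open 0.413 F [-0.3  0.4 -1.9] q [-0.01  0.58  1.52 -0.    1.04  0.04]
n 1 rot each [0.0011 0.0009 0.001 ]
[[0.1, -0.0, -0.0]]
```

Call:
move_arm(xyz=[[0,0,1],[0,0,0],[0,0,0],[0,0,0],[0,0,0],[0,0,0],[0,0,-10],[0,0,-25],[0,0,-35],[0,0,-30]], rot=[[0,0,0],[0,0,0],[0,0,0],[0,0,0],[0,0,0],[0,0,0],[0,0,0],[0,0,0],[0,0,0],[0,0,0]], fingers=[-1,-1,0.4,0.4,0.4,0.4,0.4,0.4,0.4,0.4])

```text
t: 9.45
eef_pos: [0.6375, 0.1091, 0.133]
orientation: [-0.004, 0.725, 0.689, -0.005]
ft_force: [1.2, 0.2, 0.3]
opening: 0.705
```

```bash
python3 plan.py 0.429 -0.0048 0.12 90
```

```text
t 9.45 pos [0.6375 0.1091 0.133 ] open 0.705 F [1.2 0.2 0.3] q [-0.01  0.45  1.49 -0.    1.22  0.04]
n 14 rot each [-0.0006  0.0008  0.1085]
[[-9, -14, 1], [-10, -13, 1], [-12, -12, 1], [-13, -11, 1], [-14, -9, 1], [-15, -8, 1], [-16, -6, 1], [-16, -4, 1], [-17, -3, 1], [-17, -1, 1], [-17, 1, 1], [-17, 3, 1], [-16, 5, 1], [-16, 6, 1]]
```

Call:
move_arm(xyz=[[-9,-14,0],[-10,-13,0],[-12,-12,0],[-13,-11,0],[-14,-9,0],[-15,-8,0],[-16,-6,0],[-16,-4,0],[-17,-3,0],[-17,-1,0],[-17,1,0],[-17,3,0],[-16,5,0],[-16,6,0],[0,0,0],[0,0,0]], rot=[[0,0,0.108],[0,0,0.108],[0,0,0.108],[0,0,0.108],[0,0,0.108],[0,0,0.108],[0,0,0.108],[0,0,0.108],[0,0,0.108],[0,0,0.108],[0,0,0.108],[0,0,0.108],[0,0,0.108],[0,0,0.108],[0,0,0],[0,0,0]], fingers=[0.4,0.4,0.4,0.4,0.4,0.4,0.4,0.4,0.4,0.4,0.4,0.4,0.4,0.4,0.4,0.4])

```text
t: 10.78
eef_pos: [0.4277, -0.0031, 0.1558]
orientation: [0.002, 0.999, -0.033, 0.012]
ft_force: [0.6, -0.5, 1.0]
opening: 0.699
```

```bash
python3 plan.py 0.429 -0.0048 0.10 -90
```

```text
t 10.78 pos [ 0.4277 -0.0031  0.1558] open 0.699 F [ 0.6 -0.5  1. ] q [-0.29 -0.08  2.06  0.    1.14  1.35]
n 2 rot each [ 0.0018 -0.0119 -0.0327]
[[0, 1, 28], [0, 1, 28]]
```

```bash
python3 - <<'E'
from h import *
from cell import vision
m=vision.camera_model("wrist");im=vision.snapshot("wrist")[:,:,::-1];V=im.max(2).astype(int)
u,v=proj(m,(.429,-.0048,.046))[0].round().astype(int);print(u,v)
w=25;mk=np.zeros(V.shape,bool);mk[v-w:v+w,u-w:u+w]=V[v-w:v+w,u-w:u+w]<80
for c in blobs(mk,20,1500): a=cen(c);print(a,cv2.contourArea(c),onz(m,a,.046))
E
```

```text
279 209
```

Call:
move_arm(xyz=[[1,1,15],[0,0,25],[0,0,15],[0,0,0]], rot=[[0.002,-0.012,-0.033],[0.002,-0.012,-0.033],[0,0,0],[0,0,0]], fingers=[0.4,0.4,0.4,0.4])

```text
t: 11.17
eef_pos: [0.4357, -0.0041, 0.1027]
orientation: [0.001, 1.0, 0.008, 0.004]
ft_force: [-0.6, 0.1, -0.4]
opening: 0.699
```

```bash
python3 plan.py 0.429 -0.0048 0.005 -90
```

```text
t 11.17 pos [ 0.4357 -0.0041  0.1027] open 0.699 F [-0.6  0.1 -0.4] q [-0.28  0.04  2.07  0.    1.02  1.27]
n 3 rot each [ 0.0006 -0.0028  0.0053]
[[-3, 0, 33], [-2, 0, 33], [-2, 0, 33]]
```

Call:
move_arm(xyz=[[-4,0,18],[-3,0,20],[0,0,15],[0,0,4],[0,0,0]], rot=[[0,-0.004,0.008],[0,-0.004,0.008],[0,0,0],[0,0,0],[0,0,0]], fingers=[0.4,0.4,0.4,0.4,0.4])

```text
t: 11.58
eef_pos: [0.4347, -0.0038, 0.047]
orientation: [0.001, 1.0, 0.005, 0.002]
ft_force: [-1.0, 0.0, 0.0]
opening: 0.701
```

```bash
python3 plan.py 0.429 -0.0048 0.006 -90;python3 - <<'E'
from h import *
from cell import vision
m=vision.camera_model("wrist");im=vision.snapshot("wrist")[:,:,::-1];print(proj(m,(.429,-.0048,.046))*1.42)
cv2.imwrite("pics/w3.png",cv2.resize(im,None,fx=1.42,fy=1.42))
E
```

```text
t 11.58 pos [ 0.4347 -0.0038  0.047 ] open 0.701 F [-1.  0.  0.] q [-0.28  0.16  2.09 -0.    0.89  1.28]
n 2 rot each [ 0.0013 -0.0025  0.005 ]
[[-3, 0, 20], [-3, 0, 20]]
[[396.76541186 414.56863942]]
```

View pics/w3.png

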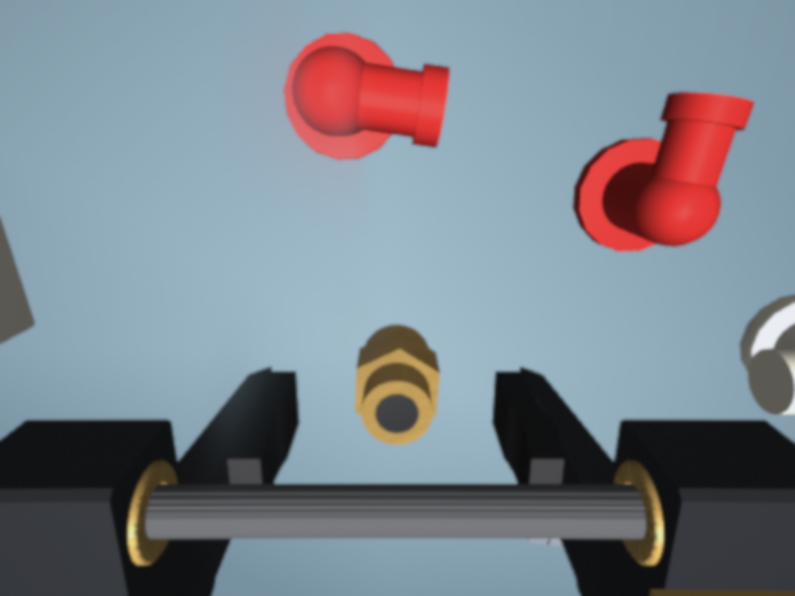

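The check valve is centred between the fingers, with its dot at (397,413) against a predicted (397,415), and its flats face the jaws.

Call:
move_arm(xyz=[[-5,-1,14],[-2,0,14],[0,0,6],[0,0,0]], rot=[[0.001,-0.004,0.008],[0,0,0],[0,0,0],[0,0,0]], fingers=[0.4,0.4,0.4,0.4])

```text
t: 11.97
eef_pos: [0.4336, -0.0038, 0.0177]
orientation: [0.002, 1.0, 0.002, 0.005]
ft_force: [0.0, -0.7, 0.6]
opening: 0.7
```

```bash
python3 plan.py 0.429 -0.0048 0.006 -90
```

```text
t 11.97 pos [ 0.4336 -0.0038  0.0177] open 0.7 F [ 0.  -0.7  0.6] q [-0.28  0.22  2.1  -0.    0.81  1.28]
n 1 rot each [ 0.0043 -0.0108  0.0048]
[[-4.8, 0.9, 11.6]]
```

Call:
move_arm(xyz=[[-6,0.5,8],[-2,0,3],[0,0,0]], rot=[[0.004,-0.011,0.004],[0,0,0],[0,0,0]], fingers=[0.4,0.4,0.4])

```text
t: 12.22
eef_pos: [0.4275, -0.0049, 0.0081]
orientation: [0.001, 1.0, 0.001, 0.001]
ft_force: [-0.4, -0.8, 0.6]
opening: 0.701
```

```bash
python3 plan.py 0.429 -0.0048 0.006 -90
```

```text
t 12.22 pos [ 0.4275 -0.0049  0.0081] open 0.701 F [-0.4 -0.8  0.6] q [-0.29  0.23  2.11 -0.    0.8   1.28]
n 1 rot each [ 0.001  -0.0026  0.0014]
[[1.5, -0.1, 2.1]]
```

Call:
move_arm(xyz=[[1.5,0,1.5],[0,0,0],[0,0,0],[0,0,0],[0,0,0],[0,0,0],[0,0,0],[0,0,0],[0,0,0],[0,0,0]], rot=[[0,0,0],[0,0,0],[0,0,0],[0,0,0],[0,0,0],[0,0,0],[0,0,0],[0,0,0],[0,0,0],[0,0,0]], fingers=[0.4,-1,-1,-1,-1,-1,-1,-1,-1,-1])

```text
t: 13.05
eef_pos: [0.4302, -0.0053, 0.0078]
orientation: [0.001, 1.0, 0.001, 0.002]
ft_force: [-0.8, 0.3, -0.6]
opening: 0.366
```

```bash
python3 plan.py 0.429 -0.0048 0.1 -90
```

```text
t 13.05 pos [ 0.4302 -0.0053  0.0078] open 0.366 F [-0.8  0.3 -0.6] q [-0.29  0.24  2.1  -0.    0.79  1.28]
n 3 rot each [ 0.0006 -0.0016  0.0005]
[[0, 0, -31], [0, 0, -31], [0, 0, -31]]
```

Call:
move_arm(xyz=[[0,0,0],[0,0,0],[0,0,0],[0,0,-15],[0,0,-30],[0,0,-35],[0,0,-20]], rot=[[0,0,0],[0,0,0],[0,0,0],[0,0,0],[0,0,0],[0,0,0],[0,0,0]], fingers=[-1,-1,-1,-1,-1,-1,-1])

```text
t: 13.63
eef_pos: [0.4243, -0.0037, 0.1056]
orientation: [-0.001, 1.0, 0.0, -0.005]
ft_force: [2.0, 0.4, -1.3]
opening: 0.362
```

```bash
python3 plan.py 0.634 -0.139 0.12 -93
```

```text
t 13.63 pos [ 0.4243 -0.0037  0.1056] open 0.362 F [ 2.   0.4 -1.3] q [-0.29  0.02  2.08 -0.    1.05  1.28]
n 7 rot each [-0.0003  0.0014  0.0076]
[[30, 19, -2], [30, 19, -2], [30, 19, -2], [30, 19, -2], [31, 18, -2], [31, 18, -2], [31, 18, -2]]
```

Call:
move_arm(xyz=[[15,10,-2],[25,16,-2],[30,19,-2],[31,18,-2],[31,18,-2],[31,18,-2],[20,13,-2],[12,8,-1],[8,5,0],[0,0,0],[0,0,0]], rot=[[0,0,0.008],[0,0,0.008],[0,0,0.008],[0,0,0.008],[0,0,0.008],[0,0,0.008],[0,0,0],[0,0,0],[0,0,0],[0,0,0],[0,0,0]], fingers=[-1,-1,-1,-1,-1,-1,-1,-1,-1,-1,-1])

```text
t: 14.55
eef_pos: [0.6329, -0.1398, 0.1224]
orientation: [-0.001, 1.0, -0.024, -0.002]
ft_force: [-0.3, 0.1, -0.5]
opening: 0.364
```

```bash
python3 plan.py 0.634 -0.139 0.1 -93; python3 - <<'E'
from h import *
from cell import vision,sensors
import pickle
m=vision.camera_model("wrist");im=vision.snapshot("wrist")[:,:,::-1];pickle.dump((m,im),open("w4.pkl","wb"))
cv2.imwrite("pics/w4.png",cv2.resize(im,None,fx=1.42,fy=1.42))
for v in [(.6323,-.1391,.006)]: print(proj(m,v)*1.42)
E
```

```text
t 14.55 pos [ 0.6329 -0.1398  0.1224] open 0.364 F [-0.3  0.1 -0.5] q [-0.4   0.46  1.5  -0.    1.19  1.22]
n 1 rot each [-0.0011  0.0048  0.0044]
[[1.1, -0.9, 22.4]]
[[393.23479507 291.17729177]]
```

View pics/w4.png

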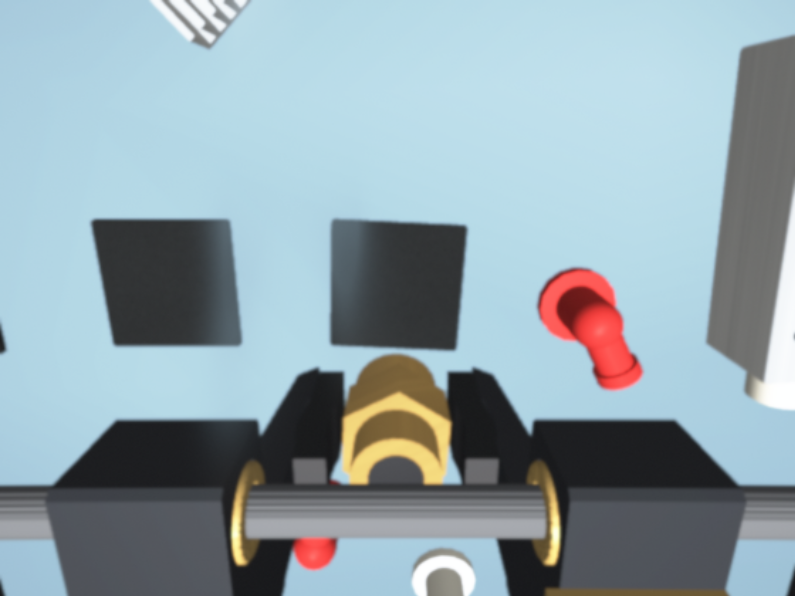

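The valve is held upright. Pad_middle (centre about (170,283)) and pad_right (about (398,284)) are fully visible, so I'll measure both.

```bash
cat > pads.py <<'E'
from h import *
import pickle,sys
m,im=pickle.load(open(sys.argv[1],"rb"));V=cv2.GaussianBlur(np.ascontiguousarray(im),(3,3),0).max(2)
for c in blobs(V<125,3000,12000):
    a=cen(c);p=cv2.approxPolyDP(cv2.convexHull(c),8,True)[:,0]
    if len(p)!=4: continue
    q=np.array([onz(m,x,.006)[:2] for x in p]);e=np.diff(np.vstack([q,q[:1]]),axis=0)
    print(a.round(),"centre",q.mean(0).round(4),"cen via mask",onz(m,a,.006)[:2].round(4),"sides",np.linalg.norm(e,axis=1).round(4),"yaw",((np.degrees(np.arctan2(e[:,1],e[:,0]))+45)%90-45).round(1))
E
python3 pads.py w4.pkl; python3 plan.py 0.6323 -0.1391 0.0137 -93;python3 - <<'E'
from h import *
import pickle
m,im=pickle.load(open("w4.pkl","rb"));print("hex-neck centre offset",onz(m,(397/1.42,470/1.42),.1224-.0078+.046)-np.array([.6329,-.1398,0]))
E
```

```text
[279. 200.] centre [ 0.6347 -0.1406] cen via mask [ 0.6363 -0.1409] sides [0.0655 0.0667 0.0668 0.0654] yaw [-5.3 -5.7 -6.4 -6.9]
[118. 198.] centre [ 0.6418 -0.0215] cen via mask [ 0.6435 -0.0214] sides [0.0652 0.0671 0.0667 0.067 ] yaw [-2.5 -1.4 -2.7 -2.7]
t 14.6 pos [ 0.6327 -0.1397  0.1223] open 0.359 F [ 0.4 -0.  -1.7] q [-0.4   0.46  1.5  -0.    1.19  1.22]
n 3 rot each [-0.0004  0.0016  0.0015]
[[0, 0, 36], [0, 0, 36], [0, 0, 36]]
hex-neck centre offset [ 0.00248853 -0.00105467  0.1606    ]
```

Call:
move_arm(xyz=[[-1,-1,12],[-1,0,20],[-1,0,22],[-1,0,18],[0,0,10],[0,0,4],[0,0,0],[0,0,0]], rot=[[0,0.002,0.002],[0,0.002,0.002],[0,0,0],[0,0,0],[0,0,0],[0,0,0],[0,0,0],[0,0,0]], fingers=[-1,-1,-1,-1,-1,-1,-1,-1])

```text
t: 15.27
eef_pos: [0.6228, -0.1326, 0.03]
orientation: [-0.002, 1.0, -0.024, -0.002]
ft_force: [0.3, -0.0, -1.2]
opening: 0.361
```

```bash
python3 plan.py 0.634 -0.1397 0.014 -93
```

```text
t 15.27 pos [ 0.6228 -0.1326  0.03  ] open 0.361 F [ 0.3 -0.  -1.2] q [-0.4   0.56  1.56  0.    1.02  1.22]
n 1 rot each [-0.003   0.0043  0.0034]
[[11.6, 6.6, 15.9]]
```

Call:
move_arm(xyz=[[7,4,4],[4,2,4],[0,0,0],[0,0,0]], rot=[[-0.003,0.004,0.003],[0,0,0],[0,0,0],[0,0,0]], fingers=[-1,-1,-1,-1])

```text
t: 15.6
eef_pos: [0.637, -0.1405, 0.0246]
orientation: [0.001, 1.0, -0.026, 0.003]
ft_force: [-0.8, -0.3, -1.9]
opening: 0.363
```

```bash
python3 plan.py 0.634 -0.1397 0.014 -93
```

```text
t 15.6 pos [ 0.637  -0.1405  0.0246] open 0.363 F [-0.8 -0.3 -1.9] q [-0.4   0.59  1.53 -0.    1.02  1.22]
n 1 rot each [ 0.0023 -0.0057  0.0003]
[[-3.1, -0.7, 10.6]]
```

Call:
move_arm(xyz=[[-2.5,-0.6,4],[0,0,4],[0,0,1.5],[0,0,0],[0,0,0]], rot=[[0.002,-0.005,0],[0,0,0],[0,0,0],[0,0,0],[0,0,0]], fingers=[-1,-1,-1,-1,-1])

```text
t: 16.02
eef_pos: [0.6352, -0.1404, 0.0152]
orientation: [0.0, 1.0, -0.026, 0.001]
ft_force: [0.8, -0.5, -0.3]
opening: 0.362
```

```bash
python3 plan.py 0.634 -0.1397 0.014 -93
```

```text
t 16.02 pos [ 0.6352 -0.1404  0.0152] open 0.362 F [ 0.8 -0.5 -0.3] q [-0.4   0.61  1.53  0.    1.01  1.22]
n 1 rot each [ 0.0007 -0.002  -0.    ]
[[-1.3, -0.6, 1.2]]
```

Call:
move_arm(xyz=[[-1.3,-0.6,1],[0,0,0.8],[0,0,0],[0,0,0]], rot=[[0,0,0],[0,0,0],[0,0,0],[0,0,0]], fingers=[-1,-1,-1,-1])

```text
t: 16.35
eef_pos: [0.6339, -0.1395, 0.014]
orientation: [0.0, 1.0, -0.026, 0.001]
ft_force: [-0.3, -0.2, -1.6]
opening: 0.365
```

```bash
python3 plan.py 0.634 -0.1397 0.014 -93
```

```text
t 16.35 pos [ 0.6339 -0.1395  0.014 ] open 0.365 F [-0.3 -0.2 -1.6] q [-0.4   0.61  1.53  0.    1.    1.22]
n 1 rot each [ 0.0008 -0.0022  0.0002]
[[0.1, 0.2, -0.0]]
```

Call:
move_arm(xyz=[[0,0,1],[0,0,0.3],[0,0,0],[0,0,0],[0,0,0],[0,0,0],[0,0,0],[0,0,-10],[0,0,-25],[0,0,-35],[0,0,-30]], rot=[[0,0,0],[0,0,0],[0,0,0],[0,0,0],[0,0,0],[0,0,0],[0,0,0],[0,0,0],[0,0,0],[0,0,0],[0,0,0]], fingers=[-1,-1,-1,0.1,0.1,0.1,0.1,0.1,0.1,0.5,0.5])

```text
t: 17.27
eef_pos: [0.6288, -0.1376, 0.1093]
orientation: [-0.002, 1.0, -0.026, -0.006]
ft_force: [0.9, -0.5, 0.4]
opening: 0.674
```

```bash
python3 plan.py 0.461 0.1617 0.13 -84; python3 - <<'E'
from h import *
from cell import vision
import pickle
m=vision.camera_model("wrist");im=vision.snapshot("wrist")[:,:,::-1];pickle.dump((m,im),open("w5.pkl","wb"))
cv2.imwrite("pics/w5.png",cv2.resize(im,None,fx=1.42,fy=1.42))
print(proj(m,(.634,-.1397,.052))*1.42)
E
```

```text
t 17.27 pos [ 0.6288 -0.1376  0.1093] open 0.674 F [ 0.9 -0.5  0.4] q [-0.4   0.47  1.51 -0.    1.17  1.22]
n 10 rot each [-0.0005  0.0011 -0.0157]
[[-18, -29, -2], [-18, -29, -2], [-17, -30, -2], [-17, -30, -2], [-16, -30, -2], [-16, -30, -2], [-16, -31, -2], [-15, -31, -2], [-15, -31, -2], [-14, -31, -2]]
[[399.12567298 319.1403109 ]]
```

View pics/w5.png

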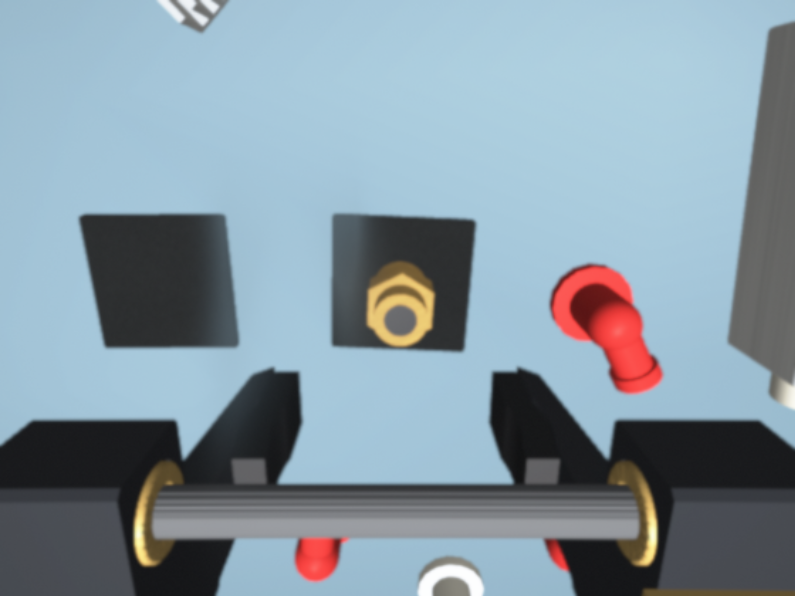

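```bash
python3 - <<'E'
from h import *
import pickle
m,im=pickle.load(open("w5.pkl","rb"))
print("valve",onz(m,(400.5/1.42,319.8/1.42),.052))
for P in ([(333,214),(475,221),(463,351),(332,346)],[(80,215),(224,215),(238,347),(105,347)]):
    q=np.array([onz(m,(a/1.42,b/1.42),.006)[:2] for a,b in P]);print("pad",q.mean(0),np.linalg.norm(np.roll(q,-1,0)-q,axis=1).round(4))
E
```

```text
valve [ 0.63367715 -0.14025629  0.052     ]
pad [ 0.63418573 -0.14065139] [0.068  0.0682 0.0683 0.0688]
pad [ 0.64135778 -0.02198649] [0.0684 0.0688 0.0689 0.0686]
```

Call:
move_arm(xyz=[[-10,-15,-2],[-16,-25,-2],[-17,-30,-2],[-17,-30,-2],[-16,-30,-2],[-16,-30,-2],[-16,-31,-2],[-15,-31,-2],[-15,-31,-2],[-14,-31,-2],[-8,-16,0],[0,0,0],[0,0,0]], rot=[[0,0,-0.016],[0,0,-0.016],[0,0,-0.016],[0,0,-0.016],[0,0,-0.016],[0,0,-0.016],[0,0,-0.016],[0,0,-0.016],[0,0,-0.016],[0,0,-0.016],[0,0,0],[0,0,0],[0,0,0]], fingers=[0.8,0.8,0.8,0.8,0.8,0.8,0.8,0.8,0.8,0.8,0.8,0.8,0.8])

```text
t: 18.4
eef_pos: [0.4625, 0.1647, 0.1498]
orientation: [0.003, 0.998, 0.056, 0.013]
ft_force: [0.8, -0.3, 0.6]
opening: 0.898
```

```bash
python3 plan.py 0.461 0.1617 0.1 -84
```

```text
t 18.4 pos [0.4625 0.1647 0.1498] open 0.898 F [ 0.8 -0.3  0.6] q [ 0.1   0.08  1.91 -0.01  1.12  1.57]
n 2 rot each [ 0.004  -0.0127  0.0038]
[[-2, 1, 25], [-1, 1, 25]]
```

Call:
move_arm(xyz=[[-3,1,6],[0,0,6],[0,0,0]], rot=[[0.004,-0.012,0.004],[0.004,-0.012,0.004],[0,0,0]], fingers=[1,1,1])

```text
t: 18.65
eef_pos: [0.4617, 0.1616, 0.138]
orientation: [-0.0, 0.999, 0.051, 0.001]
ft_force: [0.4, -0.2, -0.8]
opening: 1.003
```

```bash
python3 plan.py 0.461 0.1617 0.08 -84; python3 - <<'E'
from h import *
from cell import vision
import pickle
m=vision.camera_model("wrist");im=vision.snapshot("wrist")[:,:,::-1];pickle.dump((m,im),open("w6.pkl","wb"))
cv2.imwrite("pics/w6.png",cv2.resize(im,None,fx=1.42,fy=1.42))
print(proj(m,(.461,.1617,.04))*1.42)
E
```

```text
t 18.65 pos [0.4617 0.1616 0.138 ] open 1.003 F [ 0.4 -0.2 -0.8] q [0.09 0.11 1.91 0.   1.12 1.56]
n 2 rot each [-0.0001 -0.0012 -0.0013]
[[0, 0, 29], [0, 0, 29]]
[[393.7330371 303.5284024]]
```

View pics/w6.png

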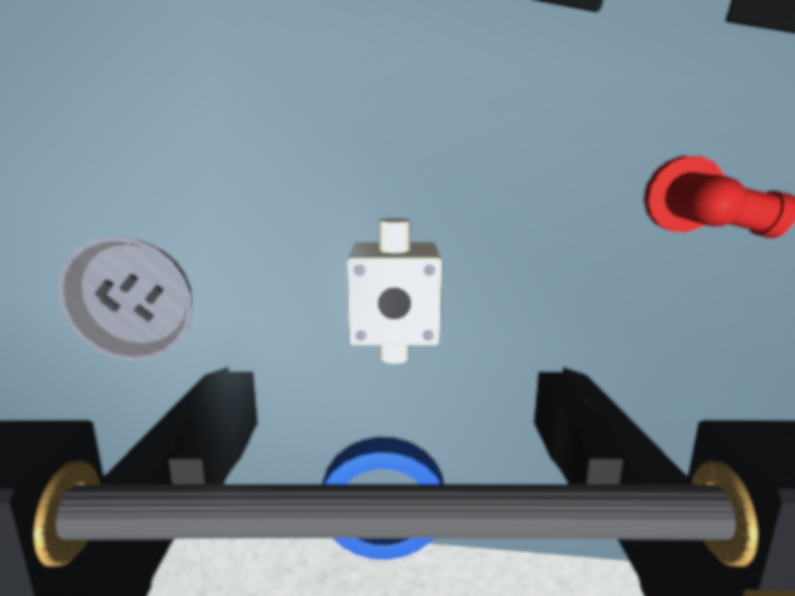

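The block sits square between the fingers, with its dot at (394,303) as predicted. The dish edge at (190,300) is clear of the fingers.

Call:
move_arm(xyz=[[-1,0,15],[-2,0,25],[-2,0,25],[-2,0,22],[-1,0,15],[0,0,8],[0,0,0]], rot=[[0,0,0],[0,0,0],[0,0,0],[0,0,0],[0,0,0],[0,0,0],[0,0,0]], fingers=[1,1,1,1,1,1,1])

```text
t: 19.28
eef_pos: [0.46, 0.1547, 0.024]
orientation: [0.0, 0.999, 0.045, 0.003]
ft_force: [-0.5, -0.3, -0.0]
opening: 1.002
```

```bash
python3 plan.py 0.461 0.1617 0.007 -84
```

```text
t 19.28 pos [0.46   0.1547 0.024 ] open 1.002 F [-0.5 -0.3 -0. ] q [ 0.08  0.3   1.97 -0.    0.87  1.56]
n 1 rot each [ 0.0007 -0.0059 -0.0139]
[[1.6, -6.9, 17.0]]
```

Call:
move_arm(xyz=[[0,-5,8],[0,-1,5],[0,0,2],[0,0,0],[0,0,0]], rot=[[0,-0.006,-0.014],[0,0,0],[0,0,0],[0,0,0],[0,0,0]], fingers=[1,1,1,1,1])

```text
t: 19.7
eef_pos: [0.4626, 0.1592, 0.0104]
orientation: [0.0, 0.999, 0.051, 0.001]
ft_force: [-0.1, -0.5, -0.5]
opening: 0.998
```

```bash
python3 plan.py 0.461 0.1617 0.007 -84
```

```text
t 19.7 pos [0.4626 0.1592 0.0104] open 0.998 F [-0.1 -0.5 -0.5] q [ 0.09  0.34  1.96 -0.    0.84  1.56]
n 1 rot each [ 0.0009 -0.0024 -0.0031]
[[-1.3, -2.6, 3.3]]
```

Call:
move_arm(xyz=[[-1.3,-2.6,2.5],[0,0,0.5],[0,0,0],[0,0,0],[0,0,0],[0,0,0],[0,0,0],[0,0,0],[0,0,0],[0,0,0],[0,0,0]], rot=[[0,0,-0.003],[0,0,0],[0,0,0],[0,0,0],[0,0,0],[0,0,0],[0,0,0],[0,0,0],[0,0,0],[0,0,0],[0,0,0]], fingers=[1,1,-1,-1,-1,-1,-1,-1,-1,-1,-1])

```text
t: 20.62
eef_pos: [0.4628, 0.162, 0.0096]
orientation: [0.0, 0.999, 0.052, 0.004]
ft_force: [0.4, 0.1, -0.2]
opening: 0.518
```

```bash
python3 plan.py 0.461 0.1617 0.12 -84
```

```text
t 20.62 pos [0.4628 0.162  0.0096] open 0.518 F [ 0.4  0.1 -0.2] q [ 0.09  0.34  1.96 -0.    0.84  1.56]
n 3 rot each [ 0.0003 -0.0024  0.    ]
[[0, 0, -37], [0, 0, -37], [-1, 0, -37]]
```

Call:
move_arm(xyz=[[0,0,-15],[0,0,-30],[0,0,-35],[0,0,-20],[0,0,0]], rot=[[0,0,0],[0,0,0],[0,0,0],[0,0,0],[0,0,0]], fingers=[-1,-1,-1,-1,-1])

```text
t: 21.03
eef_pos: [0.4584, 0.1615, 0.1098]
orientation: [0.001, 0.999, 0.052, -0.001]
ft_force: [1.1, -0.0, -1.8]
opening: 0.521
```

```bash
python3 plan.py 0.641 -0.0194 0.125 -2.3 14
```

```text
t 21.03 pos [0.4584 0.1615 0.1098] open 0.521 F [ 1.1 -0.  -1.8] q [ 0.09  0.15  1.93 -0.    1.06  1.56]
n 14 rot each [-1.000e-04  2.000e-04 -1.019e-01]
[[12, 14, -1], [10, 15, -1], [9, 16, -1], [7, 17, -1], [5, 18, -1], [3, 18, -1], [1, 18, -1], [-1, 18, -1], [-2, 18, -1], [-4, 18, -1], [-6, 17, -1], [-8, 17, -1], [-9, 16, -1], [-11, 15, -1]]
```

Call:
move_arm(xyz=[[12,14,-2],[10,15,-2],[9,16,-2],[7,17,-2],[5,18,-2],[3,18,-2],[1,18,-1],[-1,18,-1],[-2,18,-1],[-4,18,-1],[-6,17,-1],[-8,17,-1],[-9,16,-1],[-11,15,-1],[0,0,0],[0,0,0]], rot=[[0,0,-0.102],[0,0,-0.102],[0,0,-0.102],[0,0,-0.102],[0,0,-0.102],[0,0,-0.102],[0,0,-0.102],[0,0,-0.102],[0,0,-0.102],[0,0,-0.102],[0,0,-0.102],[0,0,-0.102],[0,0,-0.102],[0,0,-0.102],[0,0,0],[0,0,0]], fingers=[-1,-1,-1,-1,-1,-1,-1,-1,-1,-1,-1,-1,-1,-1,-1,-1])

```text
t: 22.37
eef_pos: [0.6425, -0.0202, 0.0999]
orientation: [-0.012, 0.696, 0.718, -0.009]
ft_force: [-0.1, 0.0, -1.6]
opening: 0.524
```

```bash
python3 plan.py 0.641 -0.0194 0.06 -2.3
```

```text
t 22.37 pos [ 0.6425 -0.0202  0.0999] open 0.524 F [-0.1  0.  -1.6] q [-0.21  0.49  1.5  -0.    1.18 -0.24]
n 2 rot each [-0.0152 -0.0015  0.0361]
[[0, 0, 20], [0, 0, 20]]
```

Call:
move_arm(xyz=[[1,-1,12],[1,0,16],[1,0,12],[0,0,6],[0,0,0]], rot=[[-0.015,-0.001,0.036],[-0.015,-0.001,0.036],[0,0,0],[0,0,0],[0,0,0]], fingers=[-1,-1,-1,-1,-1])

```text
t: 22.78
eef_pos: [0.6358, -0.014, 0.0469]
orientation: [-0.004, 0.725, 0.689, -0.002]
ft_force: [-0.1, 0.8, -1.5]
opening: 0.519
```

```bash
python3 plan.py 0.641 -0.0194 0.0155 -2.3
```

```text
t 22.78 pos [ 0.6358 -0.014   0.0469] open 0.519 F [-0.1  0.8 -1.5] q [-0.21  0.54  1.56  0.    1.05 -0.16]
n 1 rot each [-0.0072 -0.0027 -0.0102]
[[-5, 6, 31]]
```

Call:
move_arm(xyz=[[-4,5,9],[-2,2,9],[0,0,4],[0,0,0],[0,0,0]], rot=[[-0.007,-0.002,-0.01],[0,0,0],[0,0,0],[0,0,0],[0,0,0]], fingers=[-1,-1,-1,-1,-1])

```text
t: 23.2
eef_pos: [0.6433, -0.0202, 0.0228]
orientation: [-0.0, 0.72, 0.694, 0.0]
ft_force: [0.1, -0.6, -1.6]
opening: 0.521
```

```bash
python3 plan.py 0.641 -0.0194 0.0155 -2.3
```

```text
t 23.2 pos [ 0.6433 -0.0202  0.0228] open 0.521 F [ 0.1 -0.6 -1.6] q [-0.22  0.58  1.54  0.    1.01 -0.18]
n 1 rot each [ 0.     -0.0005  0.0022]
[[0.7, -2.3, 7.3]]
```

Call:
move_arm(xyz=[[0.7,-2.3,3],[0,0,2.5],[0,0,1],[0,0,0],[0,0,0]], rot=[[0,0,0.002],[0,0,0],[0,0,0],[0,0,0],[0,0,0]], fingers=[-1,-1,-1,-1,-1])

```text
t: 23.62
eef_pos: [0.6419, -0.0197, 0.0172]
orientation: [0.001, 0.721, 0.693, 0.001]
ft_force: [0.3, 0.3, -1.9]
opening: 0.522
```

```bash
python3 plan.py 0.641 -0.0194 0.0155 -2.3
```

```text
t 23.62 pos [ 0.6419 -0.0197  0.0172] open 0.522 F [ 0.3  0.3 -1.9] q [-0.22  0.59  1.55  0.    1.   -0.18]
n 1 rot each [ 0.0024 -0.0001 -0.0003]
[[0.2, -1.0, 1.7]]
```

Call:
move_arm(xyz=[[0.2,-1,1],[0,0,0.8],[0,0,0],[0,0,0]], rot=[[0.001,0,0],[0,0,0],[0,0,0],[0,0,0]], fingers=[-1,-1,-1,-1])

```text
t: 23.95
eef_pos: [0.6413, -0.0194, 0.0159]
orientation: [0.001, 0.721, 0.693, 0.001]
ft_force: [0.2, 0.6, -0.5]
opening: 0.52
```

```bash
python3 plan.py 0.641 -0.0194 0.0155 -2.3
```

```text
t 23.95 pos [ 0.6413 -0.0194  0.0159] open 0.52 F [ 0.2  0.6 -0.5] q [-0.22  0.59  1.55  0.    1.   -0.18]
n 1 rot each [ 0.0024  0.0001 -0.0001]
[[-0.0, -0.3, 0.4]]
```

Call:
move_arm(xyz=[[0,0,0.8],[0,0,0],[0,0,0],[0,0,0],[0,0,0],[0,0,0],[0,0,0],[0,0,-10],[0,0,-25],[0,0,-35],[0,0,-35],[0,0,-10],[0,0,0]], rot=[[0,0,0],[0,0,0],[0,0,0],[0,0,0],[0,0,0],[0,0,0],[0,0,0],[0,0,0],[0,0,0],[0,0,0],[0,0,0],[0,0,0],[0,0,0]], fingers=[-1,-1,0.5,0.5,0.5,0.5,0.5,0.5,0.5,0.5,0.5,0.5,0.5])

```text
t: 25.03
eef_pos: [0.6402, -0.0193, 0.1363]
orientation: [-0.0, 0.721, 0.693, 0.0]
ft_force: [-0.5, -0.5, -0.3]
opening: 0.749
```

```bash
python3 plan.py 0.4371 -0.1613 0.12 -3.5 14; python3 - <<'E'
from h import *
from cell import vision
import pickle
m=vision.camera_model("wrist");im=vision.snapshot("wrist")[:,:,::-1];pickle.dump((m,im),open("w7.pkl","wb"))
cv2.imwrite("pics/w7.png",cv2.resize(im,None,fx=1.42,fy=1.42))
print(proj(m,(.641,-.0212,.046))*1.42)
E
```

```text
t 25.03 pos [ 0.6402 -0.0193  0.1363] open 0.749 F [-0.5 -0.5 -0.3] q [-0.22  0.42  1.52  0.    1.2  -0.18]
n 14 rot each [-0.     -0.      0.0015]
[[-11, -14, 1], [-11, -14, 1], [-11, -14, 1], [-11, -14, 1], [-11, -14, 1], [-11, -14, 1], [-11, -14, 1], [-11, -14, 1], [-11, -14, 1], [-11, -14, 1], [-11, -14, 1], [-11, -14, 1], [-11, -14, 1], [-11, -14, 1]]
[[395.42759243 308.25995361]]
```

View pics/w7.png

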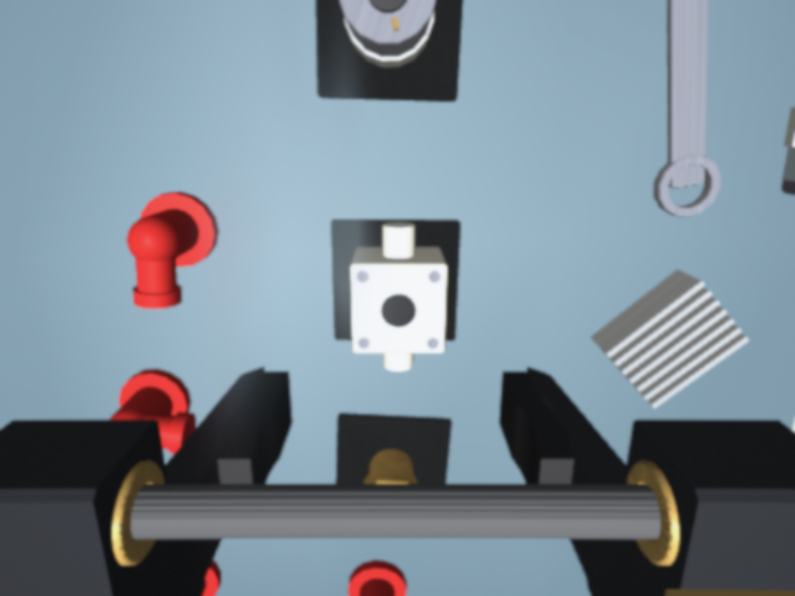

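The block is on pad_middle with its stubs along the row: dot at (398,310), pad corners at (332,219), (460,220), (335,340) and (456,340). I'll check centring and yaw while heading to the elbow.

```bash
python3 - <<'E'
from h import *
import pickle
m,im=pickle.load(open("w7.pkl","rb"));s=1/1.42
print("block",onz(m,(398*s,310*s),.046))
q=np.array([onz(m,(a*s,b*s),.006)[:2] for a,b in [(332,219),(460,220),(456.5,340),(335,339.5)]]);print("pad",q.mean(0),np.linalg.norm(np.roll(q,-1,0)-q,axis=1).round(4))
yaw=lambda a,b,z:np.degrees(np.arctan2(*(onz(m,np.array(b)*s,z)-onz(m,np.array(a)*s,z))[1::-1]))
print("block face yaw",yaw((350,264),(447,263.5),.046),yaw((352,353),(445,353),.046),"pad",yaw((332,219),(460,220),.006))
# fitted pad left/right? pump pad bottom edge
print("pump pad edge",yaw((319,97),(457,101),.006))
E
```

```text
block [ 0.6422003  -0.02213522  0.046     ]
pad [ 0.64133367 -0.01959521] [0.0681 0.0689 0.0696 0.0692]
block face yaw -2.0410223126974856 -2.3399753942446977 pad -2.794102812874762
pump pad edge -3.886591625190057
```

Call:
move_arm(xyz=[[-8,-10,0],[-16,-20,0],[-22,-28,0],[-22,-28,0],[-22,-28,0],[-22,-28,0],[-18,-23,0],[-12,-15,0],[-8,-10,0],[0,0,0],[0,0,0]], rot=[[0,0,0.003],[0,0,0.003],[0,0,0.003],[0,0,0.003],[0,0,0.003],[0,0,0.003],[0,0,0.003],[0,0,0],[0,0,0],[0,0,0],[0,0,0]], fingers=[0.5,0.5,0.5,0.5,0.5,0.5,0.5,0.5,0.5,0.5,0.5])

```text
t: 26.0
eef_pos: [0.4251, -0.1583, 0.118]
orientation: [-0.011, 0.728, 0.685, -0.003]
ft_force: [0.1, 0.2, -0.1]
opening: 0.753
```

```bash
python3 plan.py 0.437 -0.1613 0.11 -3.5; python3 - <<'E'
from h import *
from cell import vision
import pickle
m=vision.camera_model("wrist");im=vision.snapshot("wrist")[:,:,::-1];pickle.dump((m,im),open("w8.pkl","wb"))
cv2.imwrite("pics/w8.png",cv2.resize(im,None,fx=1.42,fy=1.42))
for p in [(.437,-.1613,.008),(.437,-.1613,.034),(.435,-.131,.034)]:print(proj(m,p)*1.42)
E
```

```text
t 26.0 pos [ 0.4251 -0.1583  0.118 ] open 0.753 F [ 0.1  0.2 -0.1] q [-0.62  0.08  1.99 -0.    1.1  -0.56]
n 1 rot each [-0.0205 -0.0112  0.0004]
[[-2.4, 12.2, 7.7]]
[[421.15996334 299.03078996]]
[[422.67284363 315.61030227]]
[[415.20300025 252.61128844]]
```

View pics/w8.png

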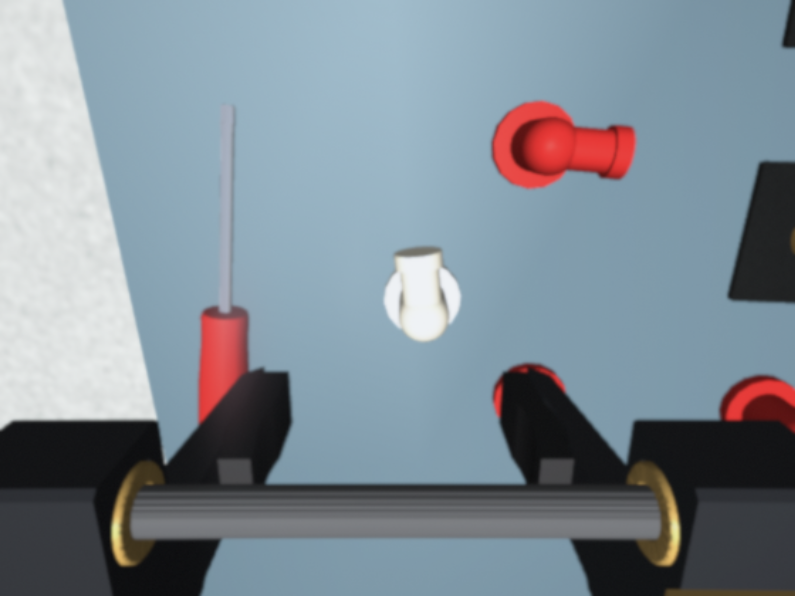

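The white elbow is where predicted, with its flange centre at (423,298) and its stub pointing up (+y). The red look-alikes are clear of the fingers. Descending.

Call:
move_arm(xyz=[[-2,6,15],[-2,5,22],[-1,0,20],[0,0,12],[0,0,0]], rot=[[-0.02,-0.011,-0.035],[0,0,-0.035],[0,0,0],[0,0,0],[0,0,0]], fingers=[0.5,0.5,0.5,0.5,0.5])

```text
t: 26.47
eef_pos: [0.4405, -0.1612, 0.0452]
orientation: [0.001, 0.701, 0.713, 0.001]
ft_force: [-1.3, 0.9, 0.5]
opening: 0.751
```

```bash
python3 plan.py 0.4375 -0.161 0.013 1
```

```text
t 26.47 pos [ 0.4405 -0.1612  0.0452] open 0.751 F [-1.3  0.9  0.5] q [-0.61  0.23  2.    0.    0.91 -0.62]
n 1 rot each [0.003  0.0004 0.0002]
[[0, -3, 32]]
```

Call:
move_arm(xyz=[[0,-3,12],[0,-2,12],[0,0,4],[0,0,0]], rot=[[0.003,0,0],[0,0,0],[0,0,0],[0,0,0]], fingers=[0.5,0.5,0.5,0.5])

```text
t: 26.8
eef_pos: [0.4379, -0.159, 0.016]
orientation: [-0.001, 0.699, 0.715, 0.0]
ft_force: [0.1, 0.6, 0.1]
opening: 0.75
```

```bash
python3 plan.py 0.4375 -0.161 0.013 1
```

```text
t 26.8 pos [ 0.4379 -0.159   0.016 ] open 0.75 F [0.1 0.6 0.1] q [-0.6   0.29  2.01  0.    0.84 -0.63]
n 1 rot each [-0.0008 -0.0009  0.0043]
[[-2.0, -0.4, 3.0]]
```

Call:
move_arm(xyz=[[-2,-0.4,2.5],[0,0,0.5],[0,0,0],[0,0,0],[0,0,0],[0,0,0],[0,0,0],[0,0,0],[0,0,0],[0,0,0],[0,0,0],[0,0,0],[0,0,0],[0,0,0]], rot=[[0,0,0],[0,0,0],[0,0,0],[0,0,0],[0,0,0],[0,0,0],[0,0,0],[0,0,0],[0,0,0],[0,0,0],[0,0,0],[0,0,0],[0,0,0],[0,0,0]], fingers=[0.5,0.5,-1,-1,-1,-1,-1,-1,-1,-1,-1,-1,-1,-1])

```text
t: 27.97
eef_pos: [0.4407, -0.1623, 0.0164]
orientation: [0.002, 0.699, 0.715, 0.001]
ft_force: [0.2, -0.2, -0.2]
opening: 0.263
```

```bash
python3 plan.py 0.4375 -0.161 0.14 1
```

```text
t 27.97 pos [ 0.4407 -0.1623  0.0164] open 0.263 F [ 0.2 -0.2 -0.2] q [-0.61  0.29  2.01  0.    0.84 -0.63]
n 4 rot each [0.001  0.0006 0.0013]
[[0, -1, -31], [0, -1, -31], [0, -1, -31], [0, -1, -31]]
```

Call:
move_arm(xyz=[[0,0,-15],[0,0,-30],[0,0,-35],[0,0,-30],[0,0,-10]], rot=[[0,0,0],[0,0,0],[0,0,0],[0,0,0],[0,0,0]], fingers=[-1,-1,-1,-1,-1])

```text
t: 28.38
eef_pos: [0.4365, -0.1596, 0.1365]
orientation: [-0.004, 0.699, 0.715, -0.0]
ft_force: [1.6, -0.8, 0.9]
opening: 0.264
```

```bash
python3 plan.py 0.642 -0.0227 0.13 -1
```

```text
t 28.38 pos [ 0.4365 -0.1596  0.1365] open 0.264 F [ 1.6 -0.8  0.9] q [-0.61  0.06  1.96  0.    1.12 -0.63]
n 7 rot each [-0.0009 -0.0007  0.0057]
[[19, 30, 1], [19, 30, 1], [19, 30, 1], [19, 29, 1], [20, 29, 1], [20, 29, 1], [20, 29, 1]]
```

Call:
move_arm(xyz=[[10,15,0],[16,24,0],[19,30,0],[19,29,0],[20,29,0],[18,27,0],[14,20,0],[10,15,0],[6,8,0],[0,0,0],[0,0,0]], rot=[[0,0,0.006],[0,0,0.006],[0,0,0.006],[0,0,0.006],[0,0,0.006],[0,0,0.006],[0,0,0],[0,0,0],[0,0,0],[0,0,0],[0,0,0]], fingers=[-1,-1,-1,-1,-1,-1,-1,-1,-1,-1,-1])

```text
t: 29.3
eef_pos: [0.6443, -0.022, 0.1401]
orientation: [0.001, 0.713, 0.701, 0.0]
ft_force: [-0.5, -0.7, -1.2]
opening: 0.264
```

```bash
python3 plan.py 0.642 -0.0227 0.09 -1; python3 - <<'E'
from h import *
from cell import vision
import pickle
m=vision.camera_model("wrist");im=vision.snapshot("wrist")[:,:,::-1];pickle.dump((m,im),open("w9.pkl","wb"))
cv2.imwrite("pics/w9.png",cv2.resize(im,None,fx=1.42,fy=1.42))
E
```

```text
t 29.3 pos [ 0.6443 -0.022   0.1401] open 0.264 F [-0.5 -0.7 -1.2] q [-0.22  0.43  1.5  -0.    1.21 -0.2 ]
n 2 rot each [ 0.0006  0.0002 -0.0002]
[[0, -1, 25], [0, -1, 25]]
```

View pics/w9.png

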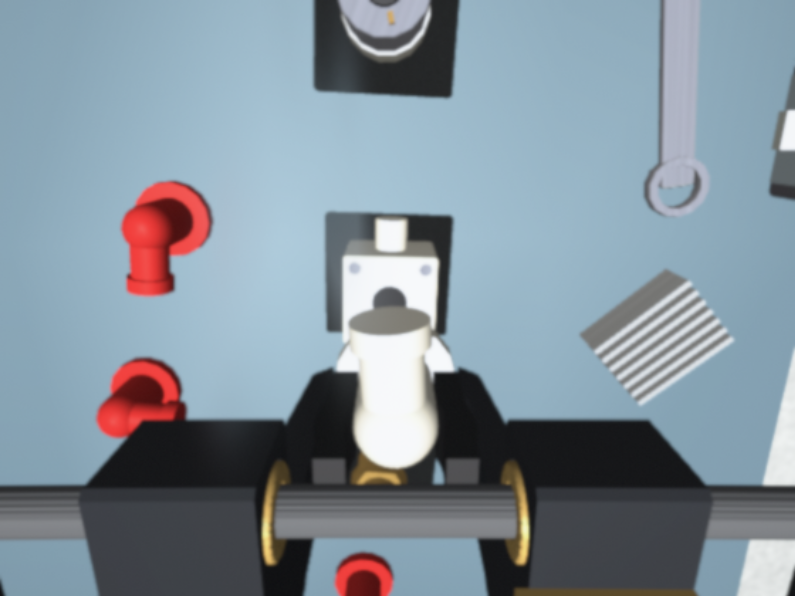

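The elbow is held upright above the block, whose top edge corners are at (343,256) and (438,256).

```bash
python3 - <<'E'
from h import *
import pickle
m,im=pickle.load(open("w9.pkl","rb"));s=1/1.42
a,b=[onz(m,(u*s,256*s),.046)[:2] for u in (343,438)];e=(b-a)/np.linalg.norm(b-a);print(np.linalg.norm(b-a),np.degrees(np.arctan2(e[1],e[0])),"block",(a+b)/2+.023*np.array([e[1],-e[0]]))
# elbow dome (sphere centre at 34 mm + hold)
z=.1401-.0164+.034
print("dome",onz(m,(396*s,427*s),z)-np.array([.6443,-.022,0]))
E
```

```text
0.04491175556011518 -1.0670590844287478 block [ 0.64299053 -0.02205854]
dome [1.00445523e-03 9.26085824e-05 1.57700000e-01]
```

Call:
move_arm(xyz=[[0,-1,12],[0,-1,16],[0,-1,12],[0,0,5],[0,0,0]], rot=[[0,0,0],[0,0,0],[0,0,0],[0,0,0],[0,0,0]], fingers=[-1,-1,-1,-1,-1])

```text
t: 29.77
eef_pos: [0.6375, -0.025, 0.0913]
orientation: [0.0, 0.715, 0.699, -0.0]
ft_force: [-0.6, 0.8, -1.2]
opening: 0.261
```

```bash
python3 plan.py 0.642 -0.0227 0.0624 -1
```

```text
t 29.77 pos [ 0.6375 -0.025   0.0913] open 0.261 F [-0.6  0.8 -1.2] q [-0.22  0.48  1.54 -0.    1.12 -0.2 ]
n 1 rot each [-0.0005  0.0007 -0.0043]
[[2.4, 4.4, 28.9]]
```

Call:
move_arm(xyz=[[1,4,8],[1,2,8],[0,0,4],[0,0,0],[0,0,0]], rot=[[0,0,-0.004],[0,0,0],[0,0,0],[0,0,0],[0,0,0]], fingers=[-1,-1,-1,-1,-1])

```text
t: 30.18
eef_pos: [0.644, -0.0239, 0.0693]
orientation: [-0.0, 0.714, 0.7, -0.0]
ft_force: [-0.1, -0.8, -0.2]
opening: 0.264
```

```bash
python3 plan.py 0.642 -0.0226 0.0624 -1
```

```text
t 30.18 pos [ 0.644  -0.0239  0.0693] open 0.264 F [-0.1 -0.8 -0.2] q [-0.22  0.52  1.53 -0.    1.09 -0.2 ]
n 1 rot each [-0.0007  0.0007 -0.0012]
[[1.2, -2.0, 6.9]]
```

Call:
move_arm(xyz=[[1.2,-2,3],[0,0,2],[0,0,1],[0,0,0],[0,0,0]], rot=[[0,0,0],[0,0,0],[0,0,0],[0,0,0],[0,0,0]], fingers=[-1,-1,-1,-1,-1])

```text
t: 30.6
eef_pos: [0.6427, -0.0223, 0.0639]
orientation: [0.001, 0.713, 0.701, 0.0]
ft_force: [-0.1, 0.4, 0.0]
opening: 0.261
```

```bash
python3 plan.py 0.642 -0.0226 0.0624 -1
```

```text
t 30.6 pos [ 0.6427 -0.0223  0.0639] open 0.261 F [-0.1  0.4  0. ] q [-0.22  0.52  1.54 -0.    1.08 -0.2 ]
n 1 rot each [ 0.0013  0.0011 -0.0007]
[[-0.3, -0.6, 1.5]]
```

Call:
move_arm(xyz=[[-0.3,-0.6,1],[0,0,0.8],[0,0,0.5],[0,0,0]], rot=[[0,0,0],[0,0,0],[0,0,0],[0,0,0]], fingers=[-1,-1,-1,-1])

```text
t: 30.93
eef_pos: [0.6426, -0.0227, 0.0626]
orientation: [0.001, 0.713, 0.701, 0.0]
ft_force: [0.7, -0.4, -0.6]
opening: 0.264
```

```bash
python3 plan.py 0.642 -0.0226 0.0624 -1
```

```text
t 30.93 pos [ 0.6426 -0.0227  0.0626] open 0.264 F [ 0.7 -0.4 -0.6] q [-0.22  0.52  1.54 -0.    1.07 -0.2 ]
n 1 rot each [ 0.0027  0.0013 -0.0006]
[[0.1, -0.6, 0.2]]
```

Call:
move_arm(xyz=[[0,0,0.8],[0,0,0.3],[0,0,0],[0,0,0],[0,0,0],[0,0,0],[0,0,0],[0,0,0],[0,0,-8],[0,0,-25],[0,0,-35],[0,0,-35],[-20,-20,-10],[-25,-25,0],[-20,-25,0],[0,0,0]], rot=[[0,0,0],[0,0,0],[0,0,0],[0,0,0],[0,0,0],[0,0,0],[0,0,0],[0,0,0],[0,0,0],[0,0,0],[0,0,0],[0,0,0],[0,0,0],[0,0,0],[0,0,0],[0,0,0]], fingers=[-1,-1,-1,0.2,0.2,0.2,0.2,0.2,0.2,0.2,0.2,0.2,0.2,0.2,0.2,0.2])

```text
t: 32.27
eef_pos: [0.5697, -0.0873, 0.1832]
orientation: [0.003, 0.712, 0.702, 0.0]
ft_force: [1.1, -0.6, -0.3]
opening: 0.6
```

```bash
python3 plan.py 0.4 -0.15 0.25 -1; python3 - <<'E'
from h import *
from cell import vision
import pickle
D={n:(vision.camera_model(n),vision.snapshot(n)[:,:,::-1]) for n in ("top","scene")};pickle.dump(D,open("f.pkl","wb"))
t=D["top"][1][140:300,190:400];s=D["scene"][1][170:320,180:400]
a=cv2.resize(t,None,fx=3,fy=3,interpolation=cv2.INTER_CUBIC)
cv2.imwrite("pics/ftop.png",a);cv2.imwrite("pics/fscene.png",cv2.resize(s,None,fx=3.5,fy=3.5,interpolation=cv2.INTER_CUBIC))
E
```

```text
t 32.27 pos [ 0.5697 -0.0873  0.1832] open 0.6 F [ 1.1 -0.6 -0.3] q [-0.36  0.24  1.66 -0.    1.24 -0.34]
n 6 rot each [0.0007 0.0006 0.0007]
[[-11, -28, -11], [-11, -28, -11], [-11, -28, -11], [-11, -28, -11], [-11, -28, -11], [-11, -28, -11]]
```

View pics/fscene.png

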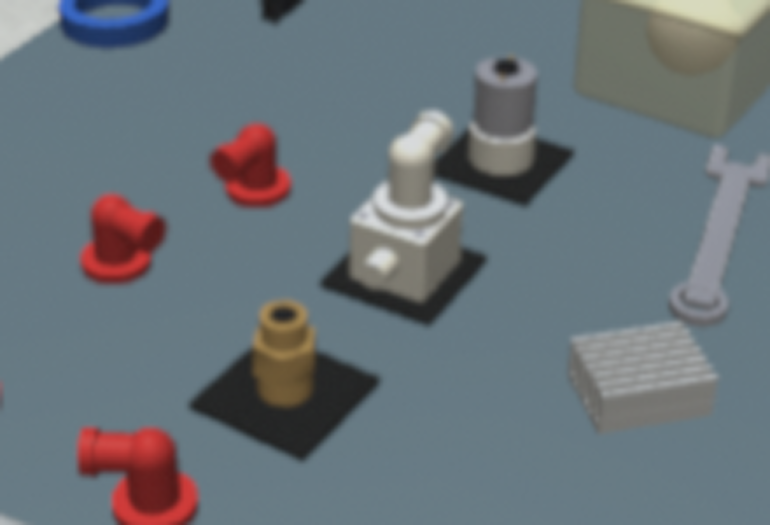

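View pics/ftop.png

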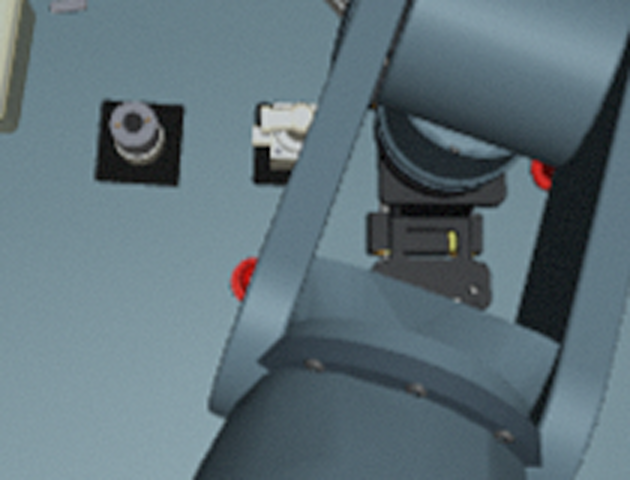

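The scene view shows all four parts upright in place, with the elbow on the block and its stub towards the tank. The top view is half hidden by the arm, so I'll back off for a last check.

Call:
move_arm(xyz=[[0,-15,-10],[0,-25,-15],[0,-30,-15],[0,-30,-15],[0,-30,-10],[0,-30,0],[0,-30,0],[0,-20,0],[0,-10,0],[0,0,0],[0,0,0]], rot=[[0,0,0],[0,0,0],[0,0,0],[0,0,0],[0,0,0],[0,0,0],[0,0,0],[0,0,0],[0,0,0],[0,0,0],[0,0,0]], fingers=[0.2,0.2,0.2,0.2,0.2,0.2,0.2,0.2,0.2,0.2,0.2])

```text
t: 33.28
eef_pos: [0.352, -0.0771, 0.2519]
orientation: [0.006, 0.709, 0.706, 0.004]
ft_force: [1.0, -0.9, 1.1]
opening: 0.599
```

```bash
python3 - <<'E'
from h import *
from cell import vision
m=vision.camera_model("top");im=vision.snapshot("top")[:,:,::-1]
cv2.imwrite("pics/f2.png",cv2.resize(im[155:225,205:375],None,fx=4.6,fy=4.6,interpolation=cv2.INTER_CUBIC))
for k,v in {"pump66":(.6416,.1104,.072),"block":(.6395,-.0192,.046),"elbow dome":(.6395,-.0192,.092),"check":(.6323,-.1391,.052)}.items(): print(k,((proj(m,v)[0]-[205,155])*4.6).round())
E
```

```text
pump66 [131. 118.]
block [385. 134.]
elbow dome [389. 112.]
check [617. 145.]
```

View pics/f2.png

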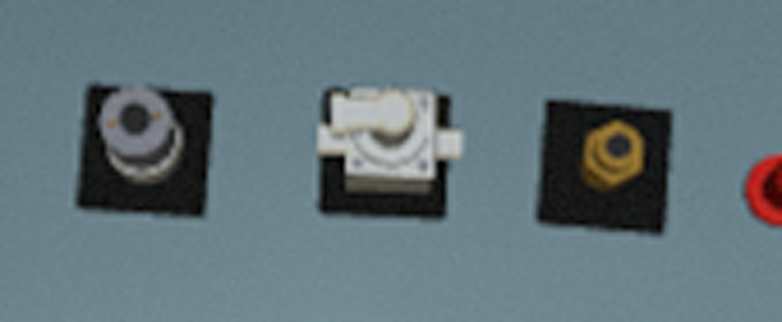

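```bash
python3 -c "
from cell import job
print(job.job_done())"
```

```text
the job is handed in; nothing more can be done
None
```

The job is done and handed in at about 33 s of the 106 s allowed. The pump stands on pad_left (next to the tank) and the check valve on pad_right (next to the heater). The valve block is on pad_middle with its stubs along the row, and the white elbow stands flange down on it. The dish and the red look-alikes were not touched.

In the last top view, all four parts stood upright:

| Part | Offset found |
|---|---|
| Pump | about 0.5 mm from its pad centre |
| Check valve | about 1.5 mm from its pad centre |
| Elbow | within about 1 mm of the block's centre |
| Valve block | about 3 mm towards the heater from its pad centre |

**Disagreement on the block:** the views put the middle pad's centre at different places, about 2.5 mm apart along the row. The block reads 0 to 3 mm off, depending on the view. I left it there because nudging it with the elbow on top was riskier.

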